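# Set up and label the two-bay tin riser

## Task

Set up the tin riser on the pantry counter: lower the loose shelf gently onto the steel frame so that it sits flush on all four pins. Stand every red tin on the shelf in its left bay (as seen from the robot) and every green tin in its right bay, and take the two sprung label clips off the basket rim and clip them, well pushed down and upright, with the label facing out, onto the shelf's front lip: red on the left bay's lip, green on the right bay's. Fit the shelf before anything goes on it, and leave the blue tin, the mug and the spice jars where they are.

Things in the scene. Friction and masses are not known exactly. Their poses are not given: they have to be found in the camera images.
- riser: fixed dark steel riser frame, 140 (x) x 262 (y) x 90 mm high: two end frames at y = +-122 mm with flat tops 18 mm wide at z=90 mm, on each two upright steel pins at x = +-40 mm, 10 mm thick, 10.5 mm tall, the tips tapered to 5 mm. Origin: centre of its underside on the counter; -x is its front, towards the robot; +y its left as the robot sees it
- deck: loose bamboo shelf, 144 (x) x 294 (y) mm, 0.65 kg, at first flat on the counter. Board 12 mm thick, four 14 mm through holes at x = +-40, y = +-122 mm for the pins. All round a white lip 4 mm thick, top 32 mm above the underside (20 mm above the board), long lips' mid-planes at x = +-70 mm. Same either way round. Origin: centre of the underside. Seated: underside 90 mm up
- deck_grip (a point): on the shelf's divider, 42 mm above the shelf's underside, at the balance point. The divider runs along the shelf's x, 12 mm thick in y, 128 mm long, top 57 mm above the underside; it parts the shelf into the left and right bays and is what the shelf is carried by: pinch it across y
- basket: fixed white plastic basket, 110 (x) x 190 (y) x 70 mm high, walls 4 mm, goods inside below the rim; its front rim (mid-plane at x = -53 mm) carries the two clips, at y about +-46 mm, tips 14 mm below the rim. Origin: centre of its underside; front is -x, towards the robot
- clip_red: red sprung label clip, like a clothes peg, 70 mm tall, 55 g, pinched jaws down on the basket's front rim. Pose of its back half: origin at the jaw tips, midway between the jaws when on a 4 mm edge; z up, label looks to -x, y along the label; pivot along y at z=32 mm. Front jaw: the label plate, 54 mm wide, reaching 4 mm below the tips; back jaw 28 mm wide, 30 mm long; both 4 mm thick
- clip_red_handle (a point): on the red clip's back half, midway between its two finger plates (28 mm wide in y, V-shaped, 41 mm over their top ends), 52 mm above the tips. Squeeze here along x: spring 3 N at first, 9 N at the end; 15 to 25 N is a sure grip. Hard stop when the plates are parallel, 20 mm over all: each half has then turned 0.3 rad, tips about 23 mm apart. Let go, it shuts by itself (and rides up some 2 mm)
- jaw_red (a joint): opening of the red clip: angle of the front (label) half to the back half, rad: -0.13 shut empty, 0 closed on a 4 mm edge, 0.6 squeezed fully open
- clip_red_back_tip (a point): inner edge of the tip of the red clip's back jaw (middle of its width), 2 mm from the clip's mid-plane when closed on a 4 mm edge
- clip_red_front_tip (a point): the same on the red clip's front jaw, on the inner face of the label plate
- clip_green: green sprung label clip, like a clothes peg, 70 mm tall, 55 g, pinched jaws down on the basket's front rim. Pose of its back half: origin at the jaw tips, midway between the jaws when on a 4 mm edge; z up, label looks to -x, y along the label; pivot along y at z=32 mm. Front jaw: the label plate, 54 mm wide, reaching 4 mm below the tips; back jaw 28 mm wide, 30 mm long; both 4 mm thick
- clip_green_handle (a point): on the green clip's back half, midway between its two finger plates (28 mm wide in y, V-shaped, 41 mm over their top ends), 52 mm above the tips. Squeeze here along x: spring 3 N at first, 9 N at the end; 15 to 25 N is a sure grip. Hard stop when the plates are parallel, 20 mm over all: each half has then turned 0.3 rad, tips about 23 mm apart. Let go, it shuts by itself (and rides up some 2 mm)
- jaw_green (a joint): opening of the green clip: angle of the front (label) half to the back half, rad: -0.13 shut empty, 0 closed on a 4 mm edge, 0.6 squeezed fully open
- clip_green_back_tip (a point): inner edge of the tip of the green clip's back jaw (middle of its width), 2 mm from the clip's mid-plane when closed on a 4 mm edge
- clip_green_front_tip (a point): the same on the green clip's front jaw, on the inner face of the label plate
- tin_red1: short food tin with a red label and lid disc, 60 mm across, 56 mm tall, about 0.19 kg, standing on the counter. Origin: centre of its underside; z is its axis. May be absent (None)
- tin_red2: short food tin with a red label and lid disc, 60 mm across, 56 mm tall, about 0.19 kg, standing on the counter. Origin: centre of its underside; z is its axis. May be absent (None)
- tin_green1: short food tin with a green label and lid disc, 60 mm across, 56 mm tall, about 0.19 kg, standing on the counter. Origin: centre of its underside; z is its axis. May be absent (None)
- tin_green2: short food tin with a green label and lid disc, 60 mm across, 56 mm tall, about 0.19 kg, standing on the counter. Origin: centre of its underside; z is its axis. May be absent (None)
- tin_blue: the same size of tin, blue; a bystander among the others, not to be moved
- spice_jar: small glass spice jar, black cap, 44 mm across, 85 mm tall; a bystander, not to be moved; origin at the centre of its underside
- pepper_jar: small amber spice jar, black cap, 44 mm across, 85 mm tall; a bystander, not to be moved; origin at the centre of its underside
- mug: blue mug, 80 mm across without its handle, 90 mm tall; a bystander, not to be moved; origin at the centre of its underside
Things that resemble listed ones, but are neither listed nor needed, are in the scene too. Leave any yellow look-alike of the tin_red2 alone.

How it is judged:
By the outcome, as a careful person would: the job done as asked, in the order asked, and still so for the second after the job is handed in, with the robot touching nothing.
Of tin_red1, tin_red2, tin_green1, tin_green2 only 2 to 4 are there at a start; the rules pass over those that are not, and their reading is None.
At some moment in a run one of tin_red1, tin_red2, tin_green1, tin_green2 may be knocked a few centimetres aside while the robot is not near it.
It also fails if it takes over 208 s, if anything falls off the work surface, if the arm or the gripper's body presses on something with over 40 N, if the wrist force passes 120 N, or if a joint passes its speed limit or range.

## Robot

A 6-joint arm with a two-finger parallel gripper is mounted at the origin on the work surface. World frame = base frame: x ahead of the robot, y to its left, z up, the work surface at z = 0. Lengths are in m, angles in rad, forces in N, time in s.
With the tool pointing down it reaches from about 0.4 to 0.825 m from the base axis. Payload 7 kg.
Tool frame: the origin (TCP) lies where the fingers leave the gripper's body, on its centre line; the fingertips stand 66 mm ahead of it and the grasp point (between the pads) lies 47 mm ahead of it (bot.pinch_z is the distance from the TCP to the grasp point, in m); z points along the fingers, y is the line along which they close (so a half turn about z gives the same grasp; the last joint's range is limited). The gripper opens to 88 mm and grips with 3 to 60 N. Pads are 19 mm wide; open, the fingers measure 130 mm over their backs; the gripper's body (78 mm by 193 mm) begins 47 mm behind the grasp point.
Start: joints at [-0.935, 0.359, 0.012, 0, -1.224, -0.288], TCP at [0.23, -0.635, 0.292] pointing down, gripper open.
Joint ranges: [-3.07, 3.07], [-1.43, 2.12], [-1.02, 1.25], [-3.03, 1.67], [-3.05, -0], [-3.03, 3.03]. Speed limits (rad/s): [2.39, 2.39, 3.01, 3.14, 3.14, 3.14].

## Interface

Orientations are given as a rotation vector (axis times angle).
In Python, from station import bot gives the robot as it stands.
- The arm moves only by the shell command python3 -m creep 'ROWS' [OPENING] [FORCE]. ROWS is JSON, a list of rows, each a list of 4 numbers: the shift along the tool's x, y, z as a fraction of full scale, then the turn about the tool's z as a fraction of full scale. In form: [[dx, dy, dz, spin], ...]. A call has 1 to 10 rows; each row shifts and turns the commanded pose from where the row before left it, along the tool's axes as they then stand; what a row does not reach is not made up. Full scale, the value 1, is 400 mm for a shift and 2 rad for a turn. A row lasts 1/10 s, in which the tool goes at most 50 mm and 8.59 degrees, less where a joint would pass 70% of its speed; a pose out of reach is approached as far as the arm can. A call with a number of a shift or a turn outside -1 to 1 is refused whole. A call with a gripper value outside its range is refused whole. OPENING is the opening, from 0 (shut) to 1 (fully open), set as the call begins (- or left out, the last holds). The fingers move at their own pace and stop on an object; FORCE is the grip in N (left out, the last holds). Time passes only in rows, so rows that do not move let the fingers close. It gives the time, the measured TCP pose, the force, the opening and the grip force at its end, in the units of the state.
- bot.get_state(): the state, without advancing time (a new reading comes with each control period).
- bot.camera(name): name is "side" or "top"; returns a dict with "color" (420x560x3 uint8, blue, green, red), "z_map" (420x560 float32, m along the optical axis (not along the pixel's ray), 0 where there is no reading), "fx", "fy", "cx", "cy" (pixels), "cam_to_world" (4x4, takes a point from camera to world coordinates). Camera axes: x right, y up, looking along -z (the intrinsics and any distortion apply to the point x, -y, -z); pixel columns grow to the right and rows downward; lengths in m; the calibration is good to about 2 mm. A picture is of the moment at which its call begins.
- bot.hand_in(): hands the job in; it is judged then, once.
Trained networks look in a picture, given as the dict that the camera call returned (one of the last four; its "shot" number tells which), for a name from the list of things; names that differ only in an ending like _2 or _b are one class to them, and where a whole thing is asked for, a point or a joint stands for the part that bears it (a point fixed in the world has none). Each returns a list of dicts, best first, with "score" (0 to 1); they miss things now and then, are a little off and sometimes report something else, mostly with a low value. They report only what shows in the picture. A call takes as long as a camera call. They do not tell look-alikes from the thing itself.
- bot.search_frame(picture, target): "point" ([x, y, z] in m, in world coordinates, good to about 4 mm: the middle of the surface that is visible of it).
- bot.trace(picture, target): "pixels" (420x560 bool, what is visible of it).
The state is a dict: "clock": time; "q": joint angles; "joint_velocities": joint speeds; "joint_torque": joint torques, N m; "tcp_pos": TCP position; "tool_rot": TCP orientation; "contact_force": force on the tool from outside, world axes, zero at the start; "moment": the same for the moment, N m; "finger_gap": finger opening in m; "gripper_force": force on a finger pad.
Only numpy, scipy, OpenCV 4.12 (cv2) and the standard library are available. Lean on these libraries where they do the work, as an engineer would, in place of code of your own. Each camera call takes 0.05 s, during which the arm holds its last target. There are 200 camera calls.

## Working session

There is one attempt and no reset: what is moved stays moved. The work goes in short steps, Python scripts to look and compute and a shell command to move; the robot and the scene stay as the last step left them, time stands still between calls to the robot, and variables do not carry over. Pictures are saved under pics/ and viewed, at most 14 in all, crops included, and the job is handed in when it is done.

```bash
ls; mkdir -p pics
cat > h.py <<'E'
import numpy as np, cv2
from scipy.spatial.transform import Rotation as R
from station import bot
def world(p):
    z=p["z_map"]; h,w=z.shape; v,u=np.mgrid[:h,:w]
    c=np.stack([(u-p["cx"])/p["fx"]*z,-(v-p["cy"])/p["fy"]*z,-z],-1)
    T=np.array(p["cam_to_world"]); W=c@T[:3,:3].T+T[:3,3]; W[z<=0]=np.nan; return W
E
python3 - <<'E'
from h import *
s=bot.get_state(); print({k:np.round(v,3).tolist() for k,v in s.items()})
for n in("top","side"):
    p=bot.camera(n); cv2.imwrite(f"pics/{n}0.png",p["color"]); np.savez(f"{n}0.npz",W=world(p),c=p["color"])
    print(n,np.round(p["cam_to_world"],3).tolist(),p["fx"],p["cx"],[k for k in p])
    for t in "deck deck_grip riser basket clip_red clip_red_handle clip_green clip_green_handle tin_red1 tin_green1 tin_blue spice_jar pepper_jar mug".split():
        print(t,[(np.round(d["point"],3).tolist(),round(d["score"],2)) for d in bot.search_frame(p,t)])
E
```

```text
pics
{'clock': 0.0, 'q': [-0.935, 0.359, 0.011, -0.0, -1.224, -0.288], 'joint_velocities': [-0.001, 0.0, 0.0, 0.001, 0.0, 0.001], 'joint_torque': [0.001, -58.272, 29.307, 6.997, 0.007, -0.0], 'tcp_pos': [0.23, -0.634, 0.291], 'tool_rot': [0.543, -3.094, -0.003], 'contact_force': [0.061, -0.403, -0.048], 'moment': [-0.03, 0.014, -0.033], 'gripper_force': 0.0, 'finger_gap': 0.088}
top [[0.019, 0.979, -0.203, 0.306], [-1.0, 0.018, -0.006, -0.015], [-0.002, 0.203, 0.979, 1.16], [0.0, 0.0, 0.0, 1.0]] 391.662393496277 283.8406688502316 ['color', 'z_map', 'fx', 'fy', 'cx', 'cy', 'cam_to_world', 'shot']
deck [([0.484, 0.347, 0.013], 0.71)]
deck_grip [([0.487, 0.344, 0.012], 0.9)]
riser [([0.657, 0.008, 0.096], 0.93), ([0.686, 0.345, 0.076], 0.34)]
basket [([0.494, -0.351, 0.049], 0.92)]
clip_red [([0.435, -0.305, 0.092], 0.68)]
clip_red_handle [([0.429, -0.306, 0.093], 0.77), ([0.658, 0.008, 0.093], 0.47)]
clip_green [([0.445, -0.401, 0.096], 0.51)]
clip_green_handle [([0.447, -0.396, 0.095], 0.46)]
tin_red1 [([0.453, -0.003, 0.057], 0.76), ([0.446, 0.095, 0.055], 0.68), ([0.304, 0.247, 0.05
[... 923 characters left out ...]
([0.43, -0.326, 0.084], 0.29)]
clip_red_handle [([0.432, -0.32, 0.09], 0.89), ([0.653, -0.443, 0.056], 0.49)]
clip_green [([0.45, -0.41, 0.088], 0.95), ([0.439, -0.417, 0.083], 0.38)]
clip_green_handle [([0.45, -0.408, 0.092], 0.95), ([0.498, -0.385, 0.048], 0.73)]
tin_red1 [([0.305, 0.229, 0.038], 0.89), ([0.457, -0.02, 0.049], 0.67), ([0.332, 0.072, 0.037], 0.67), ([0.443, 0.082, 0.051], 0.63)]
tin_green1 [([0.638, -0.292, 0.045], 0.59), ([0.46, -0.132, 0.045], 0.56)]
tin_blue [([0.644, 0.26, 0.048], 0.84)]
spice_jar [([0.714, -0.342, 0.076], 0.92), ([0.437, -0.416, 0.083], 0.48)]
pepper_jar [([0.693, 0.336, 0.06], 0.71), ([0.438, -0.416, 0.084], 0.29)]
mug [([0.655, -0.443, 0.056], 0.73)]
```

View pics/top0.png

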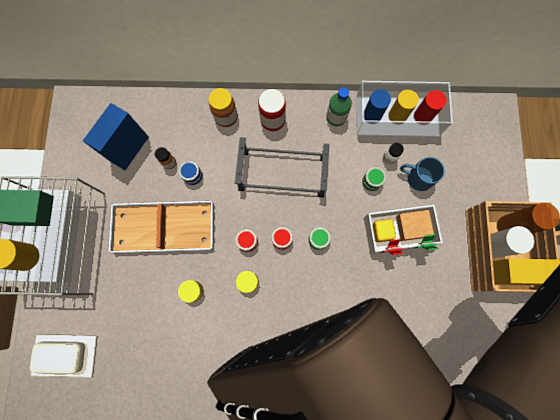

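View pics/side0.png

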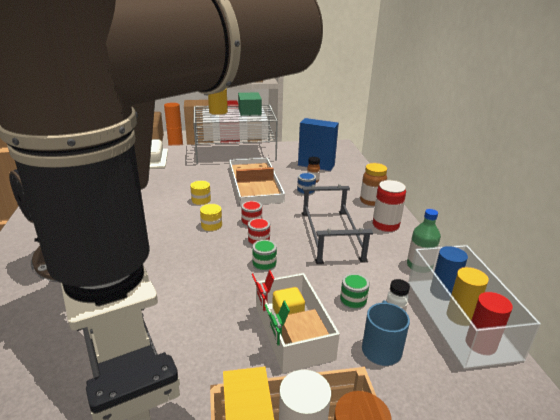

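In the top picture the shelf is at (162,228), the frame at (283,168), the red clip at (394,247) and the green clip at (427,243). The red tins are at (246,240) and (282,238), and the green tins at (319,238) and (375,178).

Possible mix-ups:
- **Shelf:** the white basket (405,228), the crate (513,245) and the soap dish (62,357). I choose (162,228), which has the divider and holes.
- **Red tins:** the yellow look-alikes at (190,291) and (246,282), and the red jar at (433,105).
- **Green tins:** the bottle at (340,105).
- **Leave alone:** the blue tin at (189,173).

Next I'll take a close crop and fit the poses.

```bash
cat >> h.py <<'E'
def fitrect(P,lo,hi):
    P=P[~np.isnan(P[:,0])]; P=P[(P[:,2]>lo)&(P[:,2]<hi)]
    (c,s,a)=cv2.minAreaRect((P[:,:2]*1000).astype(np.float32)); return np.round(c,1),np.round(s,1),round(a,2),len(P)
def comp(W,box,lo,hi):
    m=(W[...,0]>box[0])&(W[...,0]<box[1])&(W[...,1]>box[2])&(W[...,1]<box[3])&(W[...,2]>lo)&(W[...,2]<hi)
    return m
E
python3 - <<'E'
from h import *
d=np.load("top0.npz");W=d["W"];c=d["c"]
def rep(n,box,lo,hi):
    m=comp(W,box,lo,hi);print(n,fitrect(W[m],lo,hi),np.round(np.percentile(W[m][:,2],[5,50,95]),4))
rep("counter",(.3,.4,-.1,.3),-.02,.02)
D=(.39,.58,.17,.52)
rep("deck",D,.02,.045); rep("divider",D,.048,.07); rep("board",(.44,.53,.36,.46),-.01,.03)
rep("riser",(.55,.76,-.15,.17),.075,.12); rep("basket",(.40,.60,-.47,-.23),.06,.08)
rep("pins?",(.55,.76,-.15,.17),.095,.12)
for n,x,y in(("r1",.446,.095),("r2",.453,-.003),("g1",.457,-.105),("g2",.638,-.264),("b",.646,.27)): rep(n,(x-.06,x+.06,y-.048,y+.048),.048,.07)
hsv=cv2.cvtColor(c,cv2.COLOR_BGR2HSV)
for n,lo,hi,y in(("cr",0,8,-.305),("cg",50,75,-.40)):
    m=comp(W,(.38,.5,y-.05,y+.05),.06,.15)&(hsv[...,0]>=lo)&(hsv[...,0]<=hi)&(hsv[...,1]>120)
    P=W[m];print(n,len(P),np.round(np.nanmean(P,0),4),np.round(np.nanmin(P,0),3),np.round(np.nanmax(P,0),3))
a=cv2.resize(c[130:270,100:335],None,fx=3.4,fy=3.4,interpolation=cv2.INTER_CUBIC)
cv2.imwrite("pics/c1.png",a)
s=np.load("side0.npz");
b=cv2.resize(s["c"][255:350,235:345],None,fx=5,fy=5,interpolation=cv2.INTER_CUBIC);cv2.imwrite("pics/c2.png",b)
E
```

```text
counter (array([350. ,  99.9]), array([399.8, 100. ]), 89.98, 4086) [-0.0036 -0.0001  0.0036]
deck (array([488.2, 351.8]), array([145.4, 300.7]), 2.77, 742) [0.0215 0.0304 0.0383]
divider (array([488.2, 350.6]), array([125.6,  14. ]), 3.74, 214) [0.0501 0.056  0.0597]
board (array([485.4, 414.5]), array([88.6, 90.8]), 0.86, 892) [0.0082 0.0118 0.0154]
riser (array([667.1,  -0. ]), array([262.4, 141.3]), 86.48, 619) [0.0864 0.09   0.0942]
basket (array([ 487.7, -350.1]), array([115.6, 193.1]), 8.53, 398) [0.0612 0.0692 0.0733]
pins? (array([670.,   1.]), array([254.3,  94.2]), 85.91, 25) [0.0958 0.0974 0.1018]
r1 (array([450.4,  99.1]), array([57.9, 59.1]), 72.91, 353) [0.0522 0.0562 0.0596]
r2 (array([458.4,  -1.7]), array([58.1, 57. ]), 1.0, 350) [0.0526 0.0563 0.0598]
g1 (array([ 460. , -109.7]), array([56.8, 57.9]), 89.72, 352) [0.0526 0.0562 0.0599]
g2 (array([ 643. , -273.8]), array([59.9, 57.8]), 87.92, 331) [0.0521 0.0562 0.0597]
b (array([652.6, 275.5]), array([58.4, 58.2]), 21.58, 325) [0.0516 0.0561 0.0596]
cr 153 [ 0.4298 -0.3078  0.1025] [ 0.409 -0.336  0.071] [ 0.45  -0.282  0.124]
cg 135 [ 0.4446 -0.4015  0.1033] [ 0.424 -0.429  0.066] [ 0.465 -0.377  0.125]
```

View pics/c1.png

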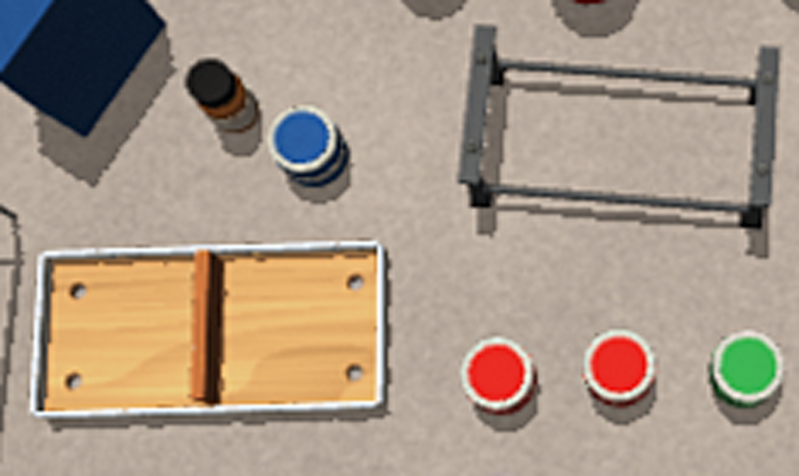

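View pics/c2.png

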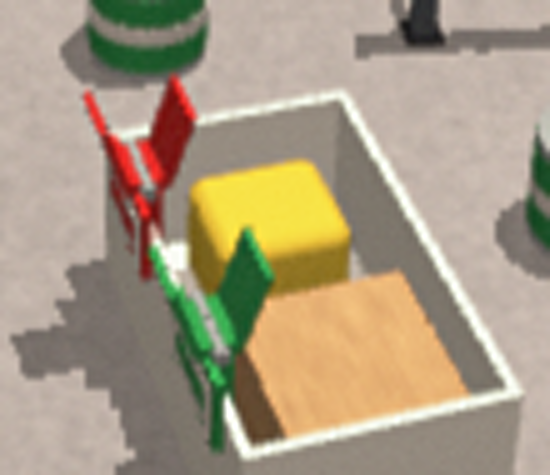

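Crop c1 shows the bamboo shelf with its divider at about (205,325) and four holes. The frame is empty, with its pins visible, and the red and green tins are separate. In c2 both clips are on the basket's front rim with their handles free. The choices hold. Next I'll write a planning helper, then spin to match the shelf.

```bash
cat > go.py <<'E'
import sys; from h import *
# usage: go.py x y z yaw  (mm, deg: world angle of tool y) -> spin rad fraction, then shift fractions in the tool frame after the spin
x,y,z,a=map(float,sys.argv[1:5]); s=bot.get_state()
M=R.from_rotvec(s["tool_rot"]).as_matrix(); cur=np.degrees(np.arctan2(M[1,1],M[0,1]))
d=-((a-cur+180)%360-180); M2=M@R.from_euler("z",d,degrees=True).as_matrix()
t=M2.T@(np.array([x,y,z])/1000-s["tcp_pos"])
print("t",round(s["clock"],2),"tcp",np.round(np.array(s["tcp_pos"])*1000,1),"yaw",round(cur,2),"tilt",np.round(M[:2,2],4),"F",np.round(s["contact_force"],1),"gap",round(s["finger_gap"],4),round(s["gripper_force"],1))
print("spin",round(np.radians(d)/2,4),"shift",np.round(t/.4,4))
E
python3 -m creep '[[0,0,0,0.0747],[0,0,0,0.0747],[0,0,0,0]]' 1 30; python3 go.py 488 -300 291 92.9;python3 go.py 488.2 351 150 92.9
```

```text
clock: 1.8
tcp_pos: [0.23, -0.6346, 0.2922]
tool_rot: [0.073, -3.141, -0.0]
contact_force: [-0.4, -0.1, 0.7]
finger_gap: 0.0879
gripper_force: 0.0
t 1.8 tcp [ 230.  -634.6  292.2] yaw 92.67 tilt [-0.  0.] F [-0.4 -0.1  0.7] gap 0.0879 0.0
spin -0.002 shift [-0.6865  0.8027  0.0029]
t 1.8 tcp [ 230.  -634.6  292.2] yaw 92.67 tilt [-0.  0.] F [-0.4 -0.1  0.7] gap 0.0879 0.0
spin -0.002 shift [-0.7693  2.4281  0.3555]
```

```bash
python3 -m creep '[[-0.08,0.09,0,-0.002],[-0.08,0.09,0,0],[-0.08,0.09,0,0],[-0.08,0.09,0,0],[-0.08,0.09,0,0],[-0.08,0.09,0,0],[-0.08,0.09,0,0],[-0.08,0.09,0,0],[-0.08,0.09,0,0],[-0.05,0.1,0,0]]' >/dev/null; python3 -m creep '[[0,0.12,0,0],[0,0.12,0,0],[0,0.12,0,0],[0,0.12,0,0],[0,0.12,0,0],[0,0.12,0,0],[0,0.12,0,0],[0,0.12,0,0],[0,0.12,0,0],[0,0.12,0,0]]'>/dev/null;python3 go.py 488.2 351 150 92.9
```

```text
t 3.8 tcp [492.5 226.5 292.6] yaw 93.36 tilt [0.0008 0.0006] F [1.5 0.1 0.4] gap 0.0878 0.0
spin 0.004 shift [-0.0046  0.3113  0.3568]
```

```bash
python3 -m creep '[[0,0.08,0.05,0],[0,0.08,0.08,0],[0,0.08,0.08,0],[0,0.07,0.08,0],[0,0,0.06,0],[0,0,0,0],[0,0,0,0]]' >/dev/null; python3 go.py 488.2 351 89 93
```

```text
t 4.5 tcp [486.6 348.1 152.5] yaw 93.2 tilt [-0.0002 -0.0009] F [-0.3  0.1  1.8] gap 0.0877 0.0
spin 0.0017 shift [-0.0044  0.0071  0.1587]
```

```bash
python3 -m creep '[[-0.0044,0.0071,0,0.0017],[0,0,0.04,0],[0,0,0.05,0],[0,0,0.04,0],[0,0,0.0287,0],[0,0,0,0],[0,0,0,0]]' >/dev/null; python3 go.py 488.2 351 89 93
python3 -m creep '[[0,0,0,0],[0,0,0,0],[0,0,0,0],[0,0,0,0],[0,0,0,0],[0,0,0,0],[0,0,0,0],[0,0,0,0],[0,0,0,0],[0,0,0,0]]' 0 50;python3 go.py 488.2 351 200 93
```

```text
t 5.2 tcp [488.7 351.5  89.7] yaw 92.85 tilt [0.001  0.0009] F [ 0.6 -0.5 -0.9] gap 0.0878 0.0
spin -0.0013 shift [ 0.0012 -0.0012  0.0019]
clock: 6.2
tcp_pos: [0.4881, 0.3512, 0.0886]
tool_rot: [0.078, -3.141, 0.0]
contact_force: [-0.5, 0.1, -0.3]
finger_gap: 0.013
gripper_force: 0.0
t 6.2 tcp [488.1 351.2  88.6] yaw 92.84 tilt [-0.0001 -0.0001] F [-0.5  0.1 -0.3] gap 0.013 0.0
spin -0.0014 shift [-0.0003 -0.0005 -0.2784]
```

```bash
python3 -m creep '[[0,0,0,0],[0,0,0,0],[0,0,0,0],[0,0,-0.01,0],[0,0,-0.02,0],[0,0,-0.04,0],[0,0,-0.05,0],[0,0,-0.05,0],[0,0,-0.05,0],[0,0,-0.05,0]]'; python3 -m creep '[[0,0,-0.05,0],[0,0,-0.05,0],[0,0,-0.02,0],[0,0,0,0],[0,0,0,0]]';python3 go.py 667.1 0 239 86.4
```

```text
clock: 7.2
tcp_pos: [0.4875, 0.3506, 0.1973]
tool_rot: [0.077, -3.139, 0.001]
contact_force: [0.1, 0.3, -8.3]
finger_gap: 0.0119
gripper_force: 50.0
clock: 7.7
tcp_pos: [0.4875, 0.3507, 0.2436]
tool_rot: [0.077, -3.139, 0.001]
contact_force: [0.9, 0.0, -8.1]
finger_gap: 0.0117
gripper_force: 50.0
t 7.7 tcp [487.5 350.7 243.6] yaw 92.82 tilt [-0.0015 -0.0008] F [ 0.9  0.  -8.1] gap 0.0117 50.0
spin 0.056 shift [-0.5032 -0.8468  0.0116]
```

```bash
python3 -m creep '[[0,0,0,0.014],[0,0,0,0.014],[0,0,0,0.014],[0,0,0,0.014],[-0.02,-0.03,0,0],[-0.03,-0.05,0,0],[-0.036,-0.06,0,0],[-0.036,-0.06,0,0],[-0.036,-0.06,0,0],[-0.036,-0.06,0,0]]'>/dev/null; python3 -m creep '[[-0.036,-0.06,0,0],[-0.036,-0.06,0,0],[-0.036,-0.06,0,0],[-0.036,-0.06,0,0],[-0.036,-0.06,0,0],[-0.036,-0.06,0,0],[-0.036,-0.06,0,0],[-0.03,-0.05,0,0],[-0.02,-0.04,0,0],[0,0,0,0]]' >/dev/null;python3 -m creep '[[0,0,0,0],[0,0,0,0]]'; python3 go.py 667.1 0 239 86.4
python3 - <<'E'
from h import *
p=bot.camera("top");W=world(p);np.savez("top1.npz",W=W,c=p["color"])
q=bot.camera("side");np.savez("side1.npz",W=world(q),c=q["color"])
a=np.hstack([cv2.resize(p["color"][110:250,210:360],(400,373)),cv2.resize(q["color"][130:270,200:350],(400,373))]);cv2.imwrite("pics/c3.png",a)
E
```

```text
clock: 9.9
tcp_pos: [0.6651, 0.0078, 0.2446]
tool_rot: [-0.098, -3.14, -0.0]
contact_force: [-0.2, -0.3, -7.7]
finger_gap: 0.0119
gripper_force: 50.0
t 9.9 tcp [665.1   7.8 244.6] yaw 86.43 tilt [-0.0003  0.0002] F [-0.2 -0.3 -7.7] gap 0.0119 50.0
spin 0.0003 shift [-0.0062 -0.0191  0.014 ]
```

View pics/c3.png

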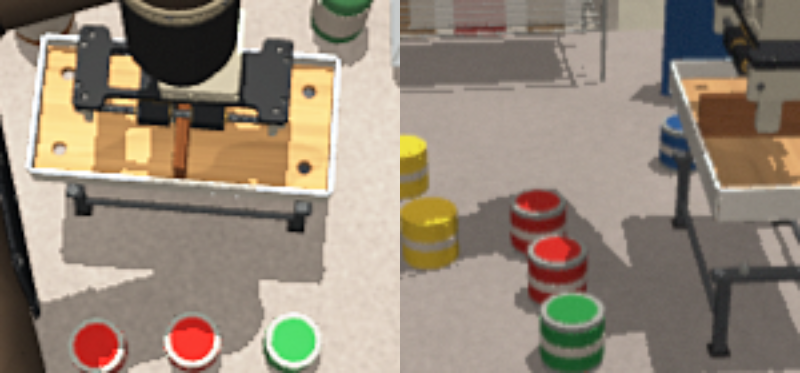

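The shelf is held level over the frame (top view: shelf at (185,115), front bar at (190,208) below it). Next I'll measure its true pose in the hand.

Run:
```python
from h import *
W=np.load("top1.npz")["W"]; s=bot.get_state(); 
B=comp(W,(.56,.78,-.18,.2),.15,.18); P=W[B]; A=np.c_[P[:,:2]-[.665,.008],np.ones(len(P))]
k=np.linalg.lstsq(A,P[:,2],rcond=None)[0]; r=P[:,2]-A@k; g=abs(r)<.008
k=np.linalg.lstsq(A[g],P[g,2],rcond=None)[0]; print("board plane slope,z",np.round(k,4),g.sum())
c=k[2]
m=comp(W,(.55,.79,-.2,.22),c+.01,c+.03); P=W[m]
print(fitrect(P,0,1))
Q=P[:,:2]*1000-[665,8]
from scipy.optimize import least_squares
def f(t,Q,a,b):
    th=t[2];X=np.c_[np.cos(th)*(Q[:,0]-t[0])+np.sin(th)*(Q[:,1]-t[1]),-np.sin(th)*(Q[:,0]-t[0])+np.cos(th)*(Q[:,1]-t[1])]
    return np.minimum(abs(abs(X[:,0])-a),abs(abs(X[:,1])-b))
def fit(Q,a,b,t0):
    z=least_squares(f,t0,args=(Q,a,b),loss="soft_l1",f_scale=1.5,x_scale=[1,1,.01]); return z.x[:2],np.degrees(z.x[2]),np.median(z.fun)
o=fit(Q,70,145,[0,0,-.06]);print("deck",o[0]+[665,8],o[1],o[2])
W0=np.load("top0.npz")["W"]
D=W0[comp(W0,(.39,.58,.17,.52),.024,.045)][:,:2]*1000-[488,351];o=fit(D,70,145,[0,0,.05]);print("deck0",o[0]+[488,351],o[1],o[2])
Pr=W0[comp(W0,(.55,.76,-.15,.17),.078,.11)][:,:2]*1000-[667,0]
# end frames only: |y| = 122 mid-line
def e(t,Q):
    th=t[2];X=np.c_[np.cos(th)*(Q[:,0]-t[0])+np.sin(th)*(Q[:,1]-t[1]),-np.sin(th)*(Q[:,0]-t[0])+np.cos(th)*(Q[:,1]-t[1])]
    return X
X=e([0,0,np.radians(-3.5)],Pr); E=Pr[abs(X[:,1])>105]
z=least_squares(lambda t:abs(e(t,E)[:,1]).clip(100)-122,[0,0,-.06],loss="soft_l1",f_scale=5,x_scale=[1,1,.01]);X=e(z.x,E)
print("riser yaw",np.degrees(z.x[2]),"y off",z.x[:2],"x extents",[np.round(np.percentile(X[X[:,1]*s>0][:,0],[1,50,99]),1) for s in(1,-1)],"y ext",[np.round(np.percentile(X[X[:,1]*s>0][:,1],[1,50,99]),1) for s in(1,-1)],len(E))
```

```text
board plane slope,z [ 0.0031 -0.0005  0.1679] 3234
(array([664.8,   7.6]), array([298.4, 146.9]), 86.42, 600)
deck [663.74123632   7.7997014 ] -3.55784544796566 1.1787810574443824
deck0 [487.51323627 350.72451013] 2.7979977653995647 1.561701482463576
riser yaw -3.5885114835904024 y off [35.92767795 -2.41654636] x extents [array([-105.7,  -36.9,   33.3]), array([-105.2,  -38.5,   32.6])] y ext [array([112.8, 121.5, 131. ]), array([-130.8, -121.6, -112.9])] 619
```

```bash
python3 -m creep '[[-0.0062,-0.0193,0,0.0005],[0,0,0.03,0],[0,0,0.04,0],[0,0,0.03,0],[0,0,0.02,0],[0,0,0.004,0],[0,0,0,0],[0,0,0,0]]'; python3 go.py 667.1 -0.1 178.7 86.4
```

```text
clock: 10.8
tcp_pos: [0.6678, -0.0003, 0.1958]
tool_rot: [0.099, 3.139, 0.0]
contact_force: [-0.5, -0.2, -7.0]
finger_gap: 0.0119
gripper_force: 50.0
t 10.8 tcp [ 6.678e+02 -3.000e-01  1.958e+02] yaw 86.38 tilt [0.0011 0.0001] F [-0.5 -0.2 -7. ] gap 0.0119 50.0
spin -0.0002 shift [0.002  0.0004 0.0427]
```

```bash
python3 -m creep '[[0.0015,0,0.005,0],[0,0,0.005,0],[0,0,0.005,0],[0,0,0.004,0],[0,0,0.004,0],[0,0,0.004,0],[0,0,0.004,0],[0,0,0,0]]'; python3 go.py 667.1 -0.1 178.7 86.4
```

```text
clock: 11.6
tcp_pos: [0.6667, -0.0004, 0.1823]
tool_rot: [-0.1, -3.14, 0.0]
contact_force: [0.0, -0.5, -6.1]
finger_gap: 0.0115
gripper_force: 50.0
t 11.6 tcp [ 6.667e+02 -4.000e-01  1.823e+02] yaw 86.36 tilt [-0.0005 -0.0001] F [ 0.  -0.5 -6.1] gap 0.0115 50.0
spin -0.0003 shift [-0.0011  0.0007  0.009 ]
```

```bash
python3 -m creep '[[0,0,0.002,0],[0,0,0.002,0],[0,0,0.002,0],[0,0,0.002,0],[0,0,0.0015,0],[0,0,0.001,0],[0,0,0,0],[0,0,0,0]]'; python3 go.py 667.1 -0.1 178.7 86.4
```

```text
clock: 12.4
tcp_pos: [0.6668, -0.0004, 0.1787]
tool_rot: [0.1, 3.14, 0.0]
contact_force: [-1.7, 0.2, -4.7]
finger_gap: 0.0116
gripper_force: 50.0
t 12.4 tcp [ 6.668e+02 -4.000e-01  1.787e+02] yaw 86.37 tilt [ 0.0002 -0.    ] F [-1.7  0.2 -4.7] gap 0.0116 50.0
spin -0.0003 shift [-0.0007  0.0007  0.    ]
```

```bash
python3 -m creep '[[0,0,0.001,0],[0,0,0.001,0],[0,0,0,0],[0,0,0,0]]'; python3 -m creep '[[0,0,0,0],[0,0,0,0],[0,0,0,0],[0,0,0,0],[0,0,0,0],[0,0,0,0]]' 0.4; python3 -m creep '[[0,0,-0.03,0],[0,0,-0.1,0],[0,0,-0.1,0],[0,0,-0.1,0],[0,0,0,0],[0,0,0,0],[0.1,0,0,0],[0.12,0,0,0],[0.12,0,0,0],[0,0,0,0]]' 0.95
python3 - <<'E'
from h import *
p=bot.camera("top");W=world(p);np.savez("top2.npz",W=W,c=p["color"])
q=bot.camera("side");V=world(q)
for X in(W,V):
    P=X[comp(X,(.60,.735,-.14,.14),.085,.118)]; A=np.c_[P[:,:2]-[.667,0],np.ones(len(P))]
    k=np.linalg.lstsq(A,P[:,2],rcond=None)[0]; g=abs(P[:,2]-A@k)<.006; k=np.linalg.lstsq(A[g],P[g,2],rcond=None)[0]
    print(np.round(k,4),g.sum())
print(fitrect(W[comp(W,(.55,.79,-.2,.22),.112,.135)],0,1))
def rep(n,box,lo,hi):
    m=comp(W,box,lo,hi);print(n,fitrect(W[m],lo,hi))
for n,x,y in(("r1",.450,.099),("r2",.458,-.002),("g1",.460,-.109),("g2",.643,-.273)): rep(n,(x-.06,x+.06,y-.048,y+.048),.048,.07)
a=np.hstack([cv2.resize(p["color"][110:250,210:360],(400,373)),cv2.resize(q["color"][130:270,240:390],(400,373))]);cv2.imwrite("pics/c4.png",a)
E
```

```text
clock: 12.8
tcp_pos: [0.6668, -0.0004, 0.1787]
tool_rot: [0.099, 3.139, -0.0]
contact_force: [-4.5, 1.5, 4.8]
finger_gap: 0.0119
gripper_force: 50.0
clock: 13.4
tcp_pos: [0.6669, -0.0004, 0.1777]
tool_rot: [0.1, 3.14, -0.0]
contact_force: [-0.9, -0.7, -0.1]
finger_gap: 0.0352
gripper_force: 0.0
clock: 14.4
tcp_pos: [0.5254, 0.0076, 0.3092]
tool_rot: [-0.099, -3.137, -0.0]
contact_force: [1.6, 0.3, 1.1]
finger_gap: 0.0831
gripper_force: 0.0
[0.0063 0.0047 0.1024] 976
[ 0.0057 -0.0013  0.1   ] 1538
(array([ 659.9, -106.1]), array([ 86.1, 147. ]), 86.68, 187)
r1 (array([450.1,  99.1]), array([58.3, 58.3]), 62.09, 353)
r2 (array([458.5,  -1.7]), array([57.4, 57. ]), 0.87, 354)
g1 (array([ 460. , -109.6]), array([57.9, 57.1]), 0.14, 350)
g2 (array([ 661.5, -278.5]), array([59.2, 98.4]), 74.69, 334)
```

View pics/c4.png

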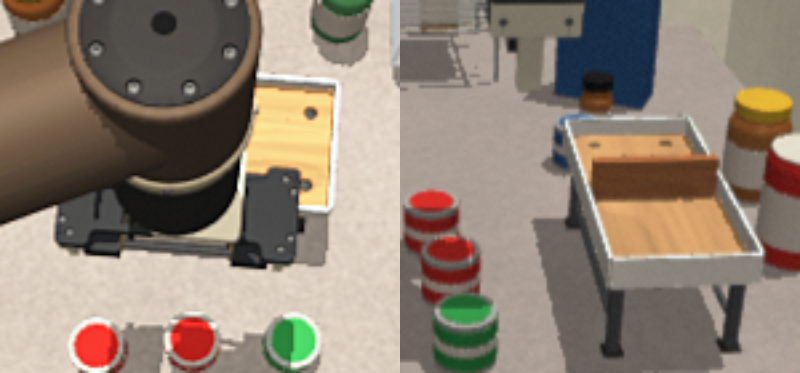

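The shelf sits flat in the frame (board height about 0.101 m, slopes about 0.5%); in the side view it rests level on both end frames. Now the tins, starting with the red tin at (450,99).

```bash
python3 -m creep '[[0.03,0.03,0,0.0714],[0,0,0,0.0714],[0,0,0,0.0714],[0,0,0,0.0714],[0,0,0,0.0714],[0,0,0,0.0714],[0,0,0,0.0714],[0,0,0,0.0714],[0,0,0,0.0714],[0,0,0,0.0714]]' 1 25 >/dev/null; python3 -m creep '[[0,0,0,0.0714],[0,0,0,0],[0,0,0,0]]' >/dev/null; python3 go.py 450.1 99.1 91 -3.6
python3 - <<'E'
from h import *
print(np.round(bot.get_state()["q"],2))
p=bot.camera("top");W=world(p);np.savez("top3.npz",W=W,c=p["color"])
for d in bot.search_frame(p,"tin_green1"): print(d["point"],d["score"])
for n,x,y in(("g2",.643,-.273),): 
    m=comp(W,(x-.06,x+.06,y-.048,y+.06),.048,.07); P=W[m];print(fitrect(P,0,1),np.median(P,0))
P=W[comp(W,(.55,.79,-.2,.22),.112,.135)];print(fitrect(P,0,1))
E
```

```text
t 15.8 tcp [ 541.3 -103.5  290.7] yaw 6.12 tilt [-0.0271  0.1747] F [-0.4  0.5 -0.3] gap 0.0876 0.0
spin 0.0848 shift [ 0.3967 -0.2388  0.586 ]
[ 0.06  0.19 -0.15 -0.19 -1.25 -3.03]
[0.63, -0.269, 0.0557] 0.76
[0.4545, -0.1048, 0.0563] 0.6
[0.4423, -0.3977, 0.0952] 0.21
(array([ 632.9, -281. ]), array([33.9, 59.5]), 37.64, 190) [ 0.6311926  -0.27936146  0.05635683]
(array([591.8, -65.6]), array([72.1,  5.1]), 86.11, 42)
```

Joint 6 hit its range, so I'll turn back the other way (yaw 176.4 gives the same grasp).

```bash
python3 -m creep '[[0,0,0,-0.0714],[0,0,0,-0.0714],[0,0,0,-0.0714],[0,0,0,-0.0714],[0,0,0,-0.0714],[0,0,0,-0.0714],[0,0,0,-0.0714],[0,0,0,-0.0714],[0,0,0,-0.0714],[0,0,0,-0.0714]]' >/dev/null; python3 -m creep '[[0,0,0,0],[0,0,0,0]]' >/dev/null; python3 go.py 450.1 99.1 270 176.4; python3 -c "
from h import *
print(np.round(bot.get_state()['q'],2))"
```

```text
t 17.1 tcp [ 540.8 -101.3  292.1] yaw 87.73 tilt [-0.0255  0.1748] F [-0.6 -1.   0.6] gap 0.0873 0.0
spin -0.7738 shift [-0.4687  0.2528  0.1479]
[ 0.06  0.19 -0.15 -0.19 -1.25 -1.61]
```

The limit left a 10° tilt in the commanded pose. Overrunning the opposite joint-6 limit in small steps should remove it the same way it came.

```bash
python3 -m creep '[[0,0,0,-0.0714],[0,0,0,-0.0714],[0,0,0,-0.0714],[0,0,0,-0.0714],[0,0,0,-0.0714],[0,0,0,-0.0714],[0,0,0,-0.0714],[0,0,0,-0.0714],[0,0,0,-0.0714],[0,0,0,-0.0714]]' >/dev/null; python3 -m creep '[[0,0,0,-0.0714],[0,0,0,-0.0714],[0,0,0,-0.0714],[0,0,0,-0.0714],[0,0,0,-0.0714],[0,0,0,-0.0714],[0,0,0,-0.0714],[0,0,0,-0.0714],[0,0,0,-0.0714],[0,0,0,-0.0714]]' >/dev/null;python3 -m creep '[[0,0,0,-0.0714],[0,0,0,-0.0714],[0,0,0,-0.0714],[0,0,0,-0.0714],[0,0,0,-0.0714],[0,0,0,-0.0714],[0,0,0,-0.0714],[0,0,0,-0.0714],[0,0,0,-0.0714],[0,0,0,-0.0714]]' >/dev/null;python3 -m creep '[[0,0,0,-0.0714],[0,0,0,-0.0714],[0,0,0,-0.0714],[0,0,0,-0.0714],[0,0,0,0],[0,0,0,0]]' >/dev/null; python3 go.py 450.1 99.1 270 176.4; python3 -c "
from h import *
print(np.round(bot.get_state()['q'],2))"
```

```text
t 20.7 tcp [534.  -53.1 300.2] yaw 2.42 tilt [-0.0151  0.1075] F [-0.7  0.  -0.2] gap 0.0874 0.0
spin -1.5183 shift [-0.3562  0.2312  0.119 ]
[ 0.2   0.14 -0.22 -0.12 -1.21  3.03]
```

```bash
python3 -m creep '[[0,0,0,-0.05],[0,0,0,-0.05],[0,0,0,-0.03],[0,0,0,0],[0,0,0,0]]' >/dev/null; python3 go.py 450.1 99.1 270 176.4
```

```text
t 21.2 tcp [518.4  -2.8 303.5] yaw 13.2 tilt [0.0078 0.0327] F [-0.3 -0.2 -0.4] gap 0.0879 0.0
spin -1.4242 shift [-0.2407  0.1868  0.0908]
```

```bash
python3 -m creep '[[0,0,0,-0.03],[0,0,0,-0.02],[0,0,0,0],[0,0,0,0]]' >/dev/null; python3 go.py 450.1 99.1 270 176.4;python3 -c "
from h import *
print(np.round(bot.get_state()['q'],3))"
```

```text
t 21.6 tcp [510.5  15.7 303.7] yaw 17.6 tilt [0.0196 0.0054] F [0.3 0.4 1.4] gap 0.0879 0.0
spin -1.3858 shift [-0.198   0.1653  0.0823]
[ 4.180e-01  6.800e-02 -3.390e-01  3.000e-03 -1.144e+00  3.030e+00]
```

Tilt is down to 1.1°, which I'll allow for by planning on the grasp point instead of the TCP. Now spin to 176.4 the roomy way.

```bash
sed -i 's#np.array(\[x,y,z\])/1000-s\["tcp_pos"\])#np.array([x,y,z])/1000-s["tcp_pos"]-.047*M[:,2])#; s#"tilt"#"grasp",np.round((np.array(s["tcp_pos"])+.047*M[:,2])*1000,1),"tilt"#' go.py
python3 -m creep '[[0,0,0,0.0714],[0,0,0,0.0714],[0,0,0,0.0714],[0,0,0,0.0714],[0,0,0,0.0714],[0,0,0,0.0714],[0,0,0,0.0714],[0,0,0,0.0714],[0,0,0,0.0714],[0,0,0,0.0714]]' >/dev/null; python3 -m creep '[[0,0,0,0.0714],[0,0,0,0.0714],[0,0,0,0.0714],[0,0,0,0.0714],[0,0,0,0.0714],[0,0,0,0.0714],[0,0,0,0.0714],[0,0,0,0.0714],[0,0,0,0.0714],[0,0,0,0.0714]]' >/dev/null;python3 -m creep '[[0,0,0,0.0714],[0,0,0,0.0714],[0,0,0,0.0714],[0,0,0,0.0714],[0,0,0,0.042],[0,0,0,0],[0,0,0,0]]' >/dev/null; python3 go.py 450.1 99.1 130 176.4
python3 - <<'E'
from h import *
p=bot.camera("top");W=world(p);np.savez("top4.npz",W=W,c=p["color"])
for n,x,y in(("r1",.450,.099),("r2",.458,-.002),("g1",.460,-.109),("g2",.643,-.273)):
    m=comp(W,(x-.055,x+.055,y-.055,y+.055),.050,.064);print(n,fitrect(W[m],0,1))
for t in("tin_red1","tin_green1"):
  for d in bot.search_frame(p,t): print(t,d["point"],d["score"])
E
```

```text
t 24.3 tcp [510.5  15.6 303.6] yaw 176.58 grasp [511.4  15.9 256.6] tilt [0.0196 0.0052] F [ 0.3 -0.3 -0.2] gap 0.0877 0.0
spin 0.0016 shift [-0.196   0.1721  0.3146]
r1 (array([448.9, 101.9]), array([59. , 53.8]), 30.64, 317)
r2 (array([450.1,  -9.5]), array([37.3, 59.4]), 36.34, 146)
g1 (array([ 460.3, -109.6]), array([56.9, 57.6]), 89.0, 350)
g2 (array([ 643.1, -273.5]), array([58. , 58.8]), 43.43, 328)
tin_red1 [0.4448, 0.0982, 0.0568] 0.81
tin_red1 [0.3317, 0.0896, 0.0572] 0.58
tin_red1 [0.4485, -0.3971, 0.0949] 0.57
tin_red1 [0.4407, -0.0112, 0.0557] 0.47
tin_green1 [0.6385, -0.2655, 0.056] 0.74
tin_green1 [0.4595, -0.1028, 0.0557] 0.74
```

```bash
python3 -m creep '[[-0.05,0.04,0.03,0],[-0.05,0.045,0.08,0],[-0.05,0.045,0.08,0],[-0.046,0.042,0.08,0],[0,0,0.04,0],[0,0,0,0],[0,0,0,0]]' >/dev/null; python3 go.py 450.1 99.1 44 176.4
```

```text
t 25.15 tcp [449.4  99.2 179.4] yaw 176.54 grasp [450.4  99.4 132.4] tilt [0.0201 0.0048] F [ 1.  -1.   0.4] gap 0.0876 0.0
spin 0.0013 shift [0.0022 0.005  0.2209]
```

```bash
python3 -m creep '[[0.0022,0.005,0.03,0],[0,0,0.06,0],[0,0,0.06,0],[0,0,0.05,0],[0,0,0.021,0],[0,0,0,0],[0,0,0,0]]' >/dev/null; python3 go.py 450.1 99.1 44 176.4; python3 -m creep '[[0,0,0,0],[0,0,0,0],[0,0,0,0],[0,0,0,0],[0,0,0,0],[0,0,0,0],[0,0,-0.02,0],[0,0,-0.08,0],[0,0,-0.1,0],[0,0,-0.1,0]]' 0 25;python3 -m creep '[[0,0,-0.1,0],[0,0,-0.05,0],[0,0,0,0],[0,0,0,0]]' >/dev/null;  python3 go.py 689.3 105.5 224 176.4
```

```text
t 25.85 tcp [449.5  99.   91.4] yaw 176.48 grasp [450.4  99.2  44.4] tilt [0.021  0.0057] F [-0.9 -0.1  1.5] gap 0.0878 0.0
spin 0.0007 shift [0.0004 0.0009 0.001 ]
clock: 26.85
tcp_pos: [0.4455, 0.0976, 0.2116]
tool_rot: [-2.141, 2.277, -0.015]
contact_force: [2.0, 0.6, -2.7]
finger_gap: 0.0598
gripper_force: 24.9
t 27.25 tcp [444.4  97.6 270. ] yaw 176.47 grasp [445.3  97.9 223. ] tilt [0.0193 0.0057] F [-0.1 -0.3 -4. ] gap 0.0596 24.9
spin 0.0006 shift [-0.0572 -0.6074  0.0095]
```

```bash
python3 -m creep '[[0,-0.03,0,0],[-0.01,-0.07,0,0],[-0.01,-0.08,0,0],[-0.01,-0.08,0,0],[-0.01,-0.08,0,0],[-0.01,-0.08,0,0],[-0.007,-0.08,0,0],[0,-0.07,0,0],[0,-0.037,0,0],[0,0,0,0]]' >/dev/null; python3 -m creep '[[0,0,0,0],[0,0,0,0]]'>/dev/null; python3 go.py 689.3 105.5 146.5 176.4
```

```text
t 28.45 tcp [688.2 105.5 273.9] yaw 176.49 grasp [689.  105.7 226.9] tilt [0.0177 0.0044] F [ 0.4 -0.3 -2.1] gap 0.0596 24.9
spin 0.0008 shift [0.0015 0.0028 0.2011]
```

```bash
python3 -m creep '[[0.0015,0.0028,0.03,0],[0,0,0.05,0],[0,0,0.05,0],[0,0,0.04,0],[0,0,0.02,0],[0,0,0.008,0],[0,0,0,0],[0,0,0,0]]' ; python3 go.py 689.3 105.5 146.5 176.4
```

```text
clock: 29.25
tcp_pos: [0.6895, 0.1057, 0.197]
tool_rot: [-2.14, 2.274, -0.016]
contact_force: [-0.2, 0.2, -2.1]
finger_gap: 0.0596
gripper_force: 24.9
t 29.25 tcp [689.5 105.7 197. ] yaw 176.5 grasp [690.5 106.  150. ] tilt [0.0212 0.0055] F [-0.2  0.2 -2.1] gap 0.0596 24.9
spin 0.0009 shift [0.0014 0.0032 0.0087]
```

```bash
python3 -m creep '[[0.0014,0.003,0.004,0],[0,0,0.003,0],[0,0,0.001,0],[0,0,0,0],[0,0,0,0]]'; python3 -m creep '[[0,0,0,0],[0,0,0,0],[0,0,0,0],[0,0,-0.02,0],[0,0,-0.06,0],[0,0,-0.08,0],[0,0,-0.05,0],[0,0,0,0]]' 0.8;  python3 go.py 458.4 -1.7 224 176.4
```

```text
clock: 29.75
tcp_pos: [0.688, 0.1051, 0.1929]
tool_rot: [-2.14, 2.275, -0.015]
contact_force: [-0.7, 0.2, -1.7]
finger_gap: 0.0597
gripper_force: 24.9
clock: 30.55
tcp_pos: [0.6878, 0.1049, 0.2818]
tool_rot: [-2.136, 2.27, -0.021]
contact_force: [-0.2, -0.2, 0.8]
finger_gap: 0.0696
gripper_force: 0.0
t 30.55 tcp [687.8 104.9 281.8] yaw 176.51 grasp [689.1 105.2 234.8] tilt [0.0266 0.0069] F [-0.2 -0.2  0.8] gap 0.0696 0.0
spin 0.001 shift [0.3031 0.5593 0.0099]
```

```bash
python3 -m creep '[[0.03,0.03,0,0],[0.04,0.075,0,0],[0.045,0.08,0,0],[0.045,0.08,0,0],[0.045,0.08,0,0],[0.045,0.08,0.05,0],[0.045,0.08,0.08,0],[0.008,0.05,0.08,0],[0,0.004,0.03,0],[0,0,0,0]]' 1 >/dev/null; python3 -m creep '[[0,0,0,0]]'>/dev/null; python3 go.py 458.4 -1.7 44 176.4
python3 - <<'E'
from h import *
p=bot.camera("top");W=world(p);np.savez("top5.npz",W=W,c=p["color"])
for n,x,y in(("r2",.458,-.002),("g1",.460,-.109),("g2",.643,-.273)):
    m=comp(W,(x-.055,x+.055,y-.055,y+.055),.050,.064);print(n,fitrect(W[m],0,1))
print(fitrect(W[comp(W,(.64,.73,.04,.17),.15,.17)],0,1))
E
```

```text
t 31.65 tcp [458.4  -1.9 176.4] yaw 176.51 grasp [459.4  -1.7 129.4] tilt [0.0206 0.0051] F [0.4 0.5 0.2] gap 0.0876 0.0
spin 0.001 shift [0.0016 0.0068 0.2134]
r2 (array([435.9,   2.2]), array([37.4, 12.5]), 87.53, 48)
g1 (array([ 459.9, -109.4]), array([57.2, 58.1]), 88.86, 349)
g2 (array([ 650.8, -292.7]), array([58.8, 99.3]), 23.69, 327)
(array([688.7, 105.4]), array([57.8, 58.2]), 17.86, 381)
```

```bash
python3 -m creep '[[0.0016,0.0068,0.03,0],[0,0,0.06,0],[0,0,0.06,0],[0,0,0.045,0],[0,0,0.0184,0],[0,0,0,0],[0,0,0,0]]' >/dev/null; python3 go.py 458.4 -1.7 44 176.4; python3 -m creep '[[0,0,0,0],[0,0,0,0],[0,0,0,0],[0,0,0,0],[0,0,0,0],[0,0,0,0],[0,0,-0.02,0],[0,0,-0.08,0],[0,0,-0.1,0],[0,0,-0.1,0]]' 0 25;python3 -m creep '[[0,0,-0.1,0],[0,0,-0.05,0],[0,0,0,0],[0,0,0,0]]' >/dev/null;  python3 go.py 685.1 39.6 224 176.4
python3 - <<'E'
from h import *
W=np.load("top5.npz")["W"]
P=W[comp(W,(.58,.72,-.35,-.2),.050,.064)]
for b in (P,): print(np.round(np.median(b,0),4),np.round(np.percentile(b[:,:2],[1,10,50,90,99],axis=0),3).tolist())
E
```

```text
t 32.4 tcp [457.5  -1.9  91.1] yaw 176.5 grasp [458.5  -1.6  44.1] tilt [0.0209 0.0054] F [-0.3 -0.1  0.6] gap 0.0877 0.0
spin 0.0008 shift [0.0002 0.0001 0.0003]
clock: 33.4
tcp_pos: [0.4535, -0.0031, 0.2116]
tool_rot: [-2.141, 2.277, -0.014]
contact_force: [1.3, -0.2, -0.6]
finger_gap: 0.0596
gripper_force: 24.9
t 33.8 tcp [452.5  -3.1 270.2] yaw 176.46 grasp [453.5  -2.9 223.2] tilt [0.0199 0.0058] F [ 0.4  0.6 -2.4] gap 0.0598 24.9
spin 0.0006 shift [-0.1422 -0.5712  0.0101]
[ 0.6453 -0.2762  0.0565] [[0.614, -0.343], [0.622, -0.312], [0.645, -0.276], [0.7, -0.253], [0.716, -0.245]]
```

```bash
python3 -m creep '[[-0.01,-0.03,0,0],[-0.02,-0.07,0,0],[-0.022,-0.08,0,0],[-0.022,-0.08,0,0],[-0.022,-0.08,0,0],[-0.022,-0.08,0,0],[-0.022,-0.08,0,0],[-0.002,-0.05,0,0],[0,-0.021,0,0],[0,0,0,0]]' >/dev/null; python3 -m creep '[[0,0,0,0],[0,0,0,0]]'>/dev/null; python3 go.py 685.1 39.6 146.3 176.4
```

```text
t 35.0 tcp [683.7  39.5 275. ] yaw 176.49 grasp [684.6  39.8 228. ] tilt [0.0194 0.0051] F [-0.5 -0.5 -0.9] gap 0.0597 24.9
spin 0.0007 shift [0.0016 0.0026 0.2043]
```

```bash
python3 -m creep '[[0.0016,0.0026,0.03,0],[0,0,0.05,0],[0,0,0.05,0],[0,0,0.04,0],[0,0,0.02,0],[0,0,0.006,0],[0,0,0,0],[0,0,0,0]]' >/dev/null ; python3 go.py 685.1 39.6 146.3 176.4
```

```text
t 35.8 tcp [685.3  39.5 197.7] yaw 176.5 grasp [686.3  39.8 150.7] tilt [0.0213 0.0054] F [ 1.2 -0.4 -1.7] gap 0.0593 24.9
spin 0.0008 shift [0.0007 0.0033 0.0109]
```

```bash
python3 -m creep '[[0.0008,0.003,0.005,0],[0,0,0.003,0],[0,0,0.002,0],[0,0,0,0],[0,0,0,0]]'; python3 -m creep '[[0,0,0,0],[0,0,0,0],[0,0,0,0],[0,0,-0.02,0],[0,0,-0.06,0],[0,0,-0.08,0],[0,0,-0.04,0],[0,0,0,0]]' 0.8;  python3 go.py 460 -109.5 224 176.4
```

```text
clock: 36.3
tcp_pos: [0.6838, 0.0392, 0.1928]
tool_rot: [-2.14, 2.275, -0.016]
contact_force: [0.8, 0.1, 0.5]
finger_gap: 0.0598
gripper_force: 24.9
clock: 37.1
tcp_pos: [0.6835, 0.0389, 0.2769]
tool_rot: [-2.137, 2.271, -0.021]
contact_force: [-0.5, -0.0, 0.2]
finger_gap: 0.07
gripper_force: 0.0
t 37.1 tcp [683.5  38.9 276.9] yaw 176.51 grasp [684.7  39.2 229.9] tilt [0.0258 0.0062] F [-0.5 -0.   0.2] gap 0.07 0.0
spin 0.0009 shift [ 0.4064  0.5376 -0.002 ]
```

```bash
python3 -m creep '[[0.03,0.04,0,0],[0.055,0.075,0,0],[0.06,0.08,0,0],[0.06,0.08,0,0],[0.06,0.08,0,0],[0.06,0.08,0.05,0],[0.06,0.08,0.08,0],[0.021,0.0226,0.08,0],[0,0,0.02,0],[0,0,0,0]]' 1 >/dev/null; python3 -m creep '[[0,0,0,0]]'>/dev/null; python3 go.py 460 -109.5 44 176.4
python3 - <<'E'
from h import *
p=bot.camera("top");W=world(p);np.savez("top6.npz",W=W,c=p["color"])
print("r1",fitrect(W[comp(W,(.64,.73,.075,.17),.15,.17)],0,1))
print("r2",fitrect(W[comp(W,(.64,.73,.008,.072),.15,.17)],0,1))
for n,x,y in(("g1",.460,-.109),("g2",.643,-.274)):
    P=W[comp(W,(x-.055,x+.055,y-.055,y+.055),.050,.064)];print(n,len(P),fitrect(P,0,1),np.median(P,0))
p=bot.camera("side");V=world(p);
for n,x,y in(("g1",.460,-.109),("g2",.643,-.274)):
    P=V[comp(V,(x-.055,x+.055,y-.055,y+.055),.050,.064)];print(n,len(P),fitrect(P,0,1),np.median(P,0))
E
```

```text
t 38.2 tcp [ 461.9 -108.7  177.3] yaw 176.53 grasp [ 462.9 -108.5  130.3] tilt [0.0213 0.0048] F [0.5 0.2 0.8] gap 0.0878 0.0
spin 0.0012 shift [0.0043 0.0116 0.2154]
r1 (array([688.5, 105.2]), array([57.9, 58. ]), 49.7, 379)
r2 (array([684.5,  38.3]), array([58.3, 58. ]), 65.81, 380)
g1 70 (array([ 442.9, -104.9]), array([53.7, 20.6]), 70.15, 70) [ 0.44089945 -0.11222545  0.05572953]
g2 299 (array([ 660. , -293.8]), array([58.2, 98.5]), 40.1, 299) [ 0.64370996 -0.27589734  0.05610763]
g1 281 (array([ 460. , -113.1]), array([60.9, 57. ]), 83.77, 281) [ 0.45883404 -0.11579403  0.05410096]
g2 386 (array([ 641.5, -275. ]), array([61.4, 57.4]), 71.41, 386) [ 0.64071809 -0.27798774  0.0543128 ]
```

```bash
python3 -m creep '[[0.0043,0.0116,0.03,0],[0,0,0.06,0],[0,0,0.06,0],[0,0,0.045,0],[0,0,0.0204,0],[0,0,0,0],[0,0,0,0]]' >/dev/null; python3 go.py 460 -109.5 44 176.4; python3 -m creep '[[0,0,0,0],[0,0,0,0],[0,0,0,0],[0,0,0,0],[0,0,0,0],[0,0,0,0],[0,0,-0.02,0],[0,0,-0.08,0],[0,0,-0.1,0],[0,0,-0.1,0]]' 0 25;python3 -m creep '[[0,0,-0.1,0],[0,0,-0.05,0],[0,0,0,0],[0,0,0,0]]' >/dev/null;  python3 go.py 680 -43 224 176.4
```

```text
t 39.0 tcp [ 458.1 -109.9   90.8] yaw 176.52 grasp [ 459.1 -109.6   43.8] tilt [0.0208 0.0051] F [-0.4  1.   0.1] gap 0.0877 0.0
spin 0.001 shift [-0.0005 -0.0022 -0.0005]
clock: 40.0
tcp_pos: [0.454, -0.1108, 0.2112]
tool_rot: [-2.141, 2.276, -0.014]
contact_force: [2.1, -0.1, -1.5]
finger_gap: 0.0599
gripper_force: 24.9
t 40.4 tcp [ 453.1 -110.9  269.8] yaw 176.47 grasp [ 454.1 -110.7  222.8] tilt [0.02   0.0058] F [-0.6 -0.6 -2.2] gap 0.0597 24.9
spin 0.0006 shift [-0.2042 -0.553   0.0094]
```

```bash
python3 -m creep '[[-0.01,-0.03,0,0],[-0.025,-0.07,0,0],[-0.03,-0.08,0,0],[-0.03,-0.08,0,0],[-0.03,-0.08,0,0],[-0.03,-0.08,0,0],[-0.03,-0.075,0,0],[-0.02,-0.04,0,0],[0,-0.018,0,0],[0,0,0,0]]' >/dev/null; python3 -m creep '[[0,0,0,0],[0,0,0,0]]'>/dev/null; python3 go.py 680 -43 146 176.4
```

```text
t 41.6 tcp [678.7 -43.1 274.7] yaw 176.46 grasp [679.6 -42.9 227.7] tilt [0.0193 0.0051] F [ 0.  -0.1 -1.6] gap 0.0599 24.9
spin 0.0006 shift [0.0015 0.0029 0.2042]
```

```bash
python3 -m creep '[[0.0023,0.0055,0.03,0],[0,0,0.05,0],[0,0,0.05,0],[0,0,0.04,0],[0,0,0.02,0],[0,0,0.007,0],[0,0,0,0],[0,0,0,0]]' >/dev/null ; python3 go.py 680 -43 146 176.4;python3 -m creep '[[0,0,0.004,0],[0,0,0.003,0],[0,0,0.002,0],[0,0,0,0],[0,0,0,0]]'
```

```text
t 42.4 tcp [679.1 -43.1 196.8] yaw 176.49 grasp [680.1 -42.9 149.9] tilt [0.0212 0.0052] F [-0.7 -0.2 -0.7] gap 0.0597 24.9
spin 0.0008 shift [0.0004 0.0005 0.0096]
clock: 42.9
tcp_pos: [0.6789, -0.0431, 0.1925]
tool_rot: [-2.14, 2.275, -0.016]
contact_force: [-0.2, 0.3, -0.3]
finger_gap: 0.0598
gripper_force: 24.9
```

```bash
python3 -m creep '[[0,0,0,0],[0,0,0,0],[0,0,0,0],[0,0,-0.02,0],[0,0,-0.06,0],[0,0,-0.08,0],[0,0,-0.04,0],[0,0,0,0]]' 0.8;  python3 go.py 643 -274 224 176.4
python3 - <<'E'
from h import *
p=bot.camera("top");W=world(p);np.savez("top7.npz",W=W,c=p["color"])
hsv=cv2.cvtColor(p["color"],cv2.COLOR_BGR2HSV)
P=W[comp(W,(.58,.70,-.34,-.2),.050,.064)&(hsv[...,0]>45)&(hsv[...,0]<80)&(hsv[...,1]>80)];print(len(P),fitrect(P,0,1))
P=W[comp(W,(.65,.78,-.40,-.28),.075,.095)];print("jar",fitrect(P,0,1))
P=W[comp(W,(.6,.78,-.5,-.36),.08,.1)];print("mug",fitrect(P,0,1))
E
```

```text
clock: 43.7
tcp_pos: [0.6786, -0.0435, 0.2765]
tool_rot: [-2.137, 2.271, -0.021]
contact_force: [-0.9, 1.4, -0.1]
finger_gap: 0.0699
gripper_force: 0.0
t 43.7 tcp [678.6 -43.5 276.5] yaw 176.51 grasp [679.8 -43.3 229.6] tilt [0.0258 0.0055] F [-0.9  1.4 -0.1] gap 0.0699 0.0
spin 0.001 shift [0.5816 0.0559 0.0084]
194 (array([ 642.2, -272.2]), array([47. , 50.3]), 19.5, 194)
jar (array([ 696.7, -355.5]), array([106.7,  38.5]), 49.91, 208)
mug (array([ 655.2, -421.8]), array([79. , 79.4]), 32.79, 189)
```

```bash
python3 -m creep '[[0.05,0,0,0],[0.08,0.01,0,0],[0.08,0.01,0,0],[0.08,0.01,0,0],[0.08,0.01,0,0],[0.08,0.01,0,0],[0.08,0.006,0,0],[0.0516,0,0,0],[0,0,0,0],[0,0,0,0]]' 1 >/dev/null; python3 go.py 643 -274 48 176.4
```

```text
t 44.75 tcp [ 640.2 -274.6  269.4] yaw 176.41 grasp [ 641.1 -274.3  222.4] tilt [0.0183 0.0056] F [-0.   0.1 -0.3] gap 0.0878 0.0
spin 0.0001 shift [0.0018 0.0031 0.436 ]
```

```bash
python3 -m creep '[[0.0018,0.002,0.03,0],[0,0,0.07,0],[0,0,0.08,0],[0,0,0.08,0],[0,0,0.07,0],[0,0,0.05,0],[0,0,0.035,0],[0,0,0.015,0],[0,0,0,0],[0,0,0,0]]' ; python3 go.py 643 -274 48 176.4
```

```text
clock: 45.75
tcp_pos: [0.6439, -0.2741, 0.0994]
tool_rot: [-2.14, 2.274, -0.017]
contact_force: [0.2, -0.6, 0.5]
finger_gap: 0.0878
gripper_force: 0.0
t 45.75 tcp [ 643.9 -274.1   99.4] yaw 176.51 grasp [ 644.9 -273.8   52.4] tilt [0.0211 0.0047] F [ 0.2 -0.6  0.5] gap 0.0878 0.0
spin 0.001 shift [0.0007 0.0049 0.0109]
```

```bash
python3 -m creep '[[0.0007,0.0049,0.005,0],[0,0,0.0045,0],[0,0,0,0],[0,0,0,0]]' >/dev/null; python3 go.py 643 -274 48 176.4; python3 -m creep '[[0,0,0,0],[0,0,0,0],[0,0,0,0],[0,0,0,0],[0,0,0,0],[0,0,0,0],[0,0,-0.02,0],[0,0,-0.08,0],[0,0,-0.1,0],[0,0,-0.1,0]]' 0 25;python3 -m creep '[[0,0,-0.1,0],[0,0,-0.05,0],[0,0,0,0],[0,0,0,0]]' >/dev/null;  python3 go.py 676 -109 228 176.4
```

```text
t 46.15 tcp [ 641.4 -274.3   94.9] yaw 176.48 grasp [ 642.3 -274.1   47.9] tilt [0.0202 0.0051] F [-0.2 -0.3 -0.1] gap 0.0877 0.0
spin 0.0007 shift [-0.0003 -0.0016 -0.0003]
clock: 47.15
tcp_pos: [0.6385, -0.2748, 0.2158]
tool_rot: [-2.141, 2.276, -0.014]
contact_force: [0.3, -0.1, -1.2]
finger_gap: 0.0596
gripper_force: 24.9
t 47.55 tcp [ 637.5 -275.   274.9] yaw 176.47 grasp [ 638.5 -274.7  227.9] tilt [0.0205 0.0055] F [-0.3 -0.8 -2.5] gap 0.0593 24.9
spin 0.0006 shift [-0.4194 -0.0677  0.004 ]
```

```bash
python3 -m creep '[[-0.04,-0.01,0,0],[-0.06,-0.01,0,0],[-0.07,-0.01,0,0],[-0.07,-0.01,0,0],[-0.07,-0.01,0,0],[-0.06,-0.01,0,0],[-0.0494,-0.0077,0,0],[0,0,0,0],[0,0,0,0],[0,0,0,0]]' >/dev/null; python3 go.py 676 -109 150 176.4
```

```text
t 48.55 tcp [ 674.8 -109.8  275.6] yaw 176.47 grasp [ 675.7 -109.5  228.6] tilt [0.0188 0.0049] F [ 0.9  0.  -2.1] gap 0.0597 24.9
spin 0.0006 shift [-1.000e-04  3.000e-03  1.965e-01]
```

```bash
python3 -m creep '[[0,0.005,0.03,0],[0,0,0.05,0],[0,0,0.05,0],[0,0,0.04,0],[0,0,0.015,0],[0,0,0.004,0],[0,0,0,0],[0,0,0,0]]' >/dev/null ; python3 go.py 676 -109 150 176.4;python3 -m creep '[[0,0,0.004,0],[0,0,0.002,0],[0,0,0.002,0],[0,0,0,0],[0,0,0,0]]'; python3 go.py 676 -109 150 176.4
```

```text
t 49.35 tcp [ 675.  -109.   201.5] yaw 176.48 grasp [ 676.  -108.8  154.5] tilt [0.0213 0.0051] F [ 1.2 -0.4 -0.7] gap 0.0596 24.9
spin 0.0007 shift [0.0006 0.0002 0.0112]
clock: 49.85
tcp_pos: [0.6747, -0.1089, 0.1973]
tool_rot: [-2.14, 2.275, -0.015]
contact_force: [0.0, -0.5, -1.9]
finger_gap: 0.0595
gripper_force: 24.9
t 49.85 tcp [ 674.7 -108.9  197.3] yaw 176.49 grasp [ 675.6 -108.6  150.3] tilt [0.0198 0.0051] F [ 0.  -0.5 -1.9] gap 0.0595 24.9
spin 0.0008 shift [ 0.0009 -0.0011  0.0009]
```

```bash
python3 -m creep '[[0,0,0.002,0],[0,0,0,0],[0,0,0,0]]'; python3 -m creep '[[0,0,0,0],[0,0,0,0],[0,0,0,0],[0,0,-0.02,0],[0,0,-0.06,0],[0,0,-0.08,0],[0,0,-0.04,0],[0,0,0,0]]' 0.8 >/dev/null
python3 - <<'E'
from h import *
from scipy.optimize import least_squares
def X(t,Q):
    c,s=np.cos(t[2]),np.sin(t[2]);d=Q-t[:2];return np.c_[c*d[:,0]+s*d[:,1],-s*d[:,0]+c*d[:,1]]
for n in("top0","top7","top4"):
    z=np.load(n+".npz");W=z["W"];hsv=cv2.cvtColor(z["c"],cv2.COLOR_BGR2HSV)
    P=W[comp(W,(.40,.60,-.47,-.23),.064,.074)&(hsv[...,1]<60)&(hsv[...,2]>120)][:,:2]*1000
    f=lambda t:np.minimum(abs(abs(X(t,P)[:,0])-53),abs(abs(X(t,P)[:,1])-93))
    r=least_squares(f,[489,-349,.15],loss="soft_l1",f_scale=2,x_scale=[1,1,.01]);t=r.x;th=t[2]
    print(n,"basket",t[:2],np.degrees(th),np.median(r.fun),len(P))
    for k,lo,hi,y in(("red",0,8,-.305),("green",50,75,-.40)):
        m=comp(W,(.38,.5,y-.05,y+.05),.06,.15)&(hsv[...,0]>=lo)&(hsv[...,0]<=hi)&(hsv[...,1]>120)
        Q=W[m];L=X([t[0],t[1],np.radians(8.8)],Q[:,:2]*1000)
        u=Q[:,2]>.108
        print(k,"basket-frame x range top",np.round(np.percentile(L[u,0],[1,5,95,99]),1),"y",np.round(np.percentile(L[u,1],[1,50,99]),1),"all y",np.round(np.percentile(L[:,1],[1,99]),1),"z",np.round(np.percentile(Q[:,2],98),4),u.sum())
E
python3 go.py 445 -355 230 178
```

```text
clock: 50.15
tcp_pos: [0.6748, -0.1088, 0.1966]
tool_rot: [-2.14, 2.275, -0.016]
contact_force: [0.6, -0.7, -0.3]
finger_gap: 0.0595
gripper_force: 25.0
top0 basket [ 489.77417968 -348.41126388] 8.61245170538559 1.1620547437752933 292
red basket-frame x range top [-72.6 -72.2 -34.7 -33.1] y [35.1 49.  62.3] all y [26.3 71.1] z 0.1229 58
green basket-frame x range top [-72.9 -72.3 -34.7 -34.3] y [-59.  -45.1 -32.3] all y [-66.9 -20.8] z 0.1234 52
top7 basket [ 489.69936124 -348.50375793] 8.608929596070155 1.1461854697010416 286
red basket-frame x range top [-72.6 -72.3 -34.4 -33. ] y [35.5 49.6 62.4] all y [26.6 70.4] z 0.124 62
green basket-frame x range top [-72.7 -72.2 -35.5 -34.5] y [-58.7 -45.7 -33.2] all y [-67.8 -22.1] z 0.1228 49
top4 basket [ 489.68998871 -348.52815177] 8.502850149216874 1.1760917096260606 298
red basket-frame x range top [-72.5 -72.2 -34.4 -33. ] y [35.  50.2 62.5] all y [25.4 70.7] z 0.1241 56
green basket-frame x range top [-72.8 -72.1 -35.5 -34.5] y [-59.2 -45.  -33.2] all y [-69.1 -21.3] z 0.1232 47
t 50.95 tcp [ 674.3 -109.4  280.7] yaw 176.51 grasp [ 675.5 -109.2  233.8] tilt [0.0258 0.0049] F [1.1 0.  0.7] gap 0.0699 0.0
spin -0.013 shift [ 0.6342  0.5546 -0.0085]
```

```bash
python3 -m creep '[[0.04,0.04,0,0],[0.06,0.07,0,0],[0.065,0.08,0,0],[0.065,0.08,0,0],[0.065,0.08,0,0],[0.065,0.08,0,0],[0.065,0.08,0,0],[0.06,0.05,0,0],[0,0,0,-0.05],[0,0,0,-0.055]]' >/dev/null; python3 -m creep '[[0,0,0,0],[0,0,0,0]]'>/dev/null; python3 go.py 430.2 -308.1 150 188.6
```

```text
t 52.15 tcp [ 437.6 -289.1  270.8] yaw -171.66 grasp [ 438.5 -288.9  223.8] tilt [0.0196 0.0052] F [-0.3 -0.7 -0. ] gap 0.0704 0.0
spin -0.0023 shift [0.0448 0.0314 0.1839]
```

```bash
python3 -m creep '[[0.0448,0.0314,0.03,-0.002],[0,0,0.06,0],[0,0,0.06,0],[0,0,0.034,0],[0,0,0,0],[0,0,0,0]]' >/dev/null; python3 go.py 430.2 -308.1 108 188.6
```

```text
t 52.75 tcp [ 429.7 -308.4  197.3] yaw -171.3 grasp [ 430.6 -308.1  150.3] tilt [0.0193 0.0049] F [0.  0.1 0.8] gap 0.0698 0.0
spin 0.0009 shift [0.     0.0031 0.1056]
```

```bash
python3 -m creep '[[0,0.002,0.03,0],[0,0,0.04,0],[0,0,0.025,0],[0,0,0.0106,0],[0,0,0,0],[0,0,0,0]]' >/dev/null; python3 go.py 430.2 -308.1 108 188.6; python3 -m creep '[[0,0,0,0],[0,0,0,0],[0,0,0,0],[0,0,0,0],[0,0,0,0],[0,0,0,0],[0,0,0,0],[0,0,0,0],[0,0,0,0],[0,0,0,0]]' 0 20
```

```text
t 53.35 tcp [ 429.7 -308.4  155.2] yaw -171.24 grasp [ 430.7 -308.2  108.2] tilt [0.0203 0.0048] F [0.4 0.5 1.1] gap 0.07 0.0
spin 0.0014 shift [-0.0004  0.0011  0.0005]
clock: 54.35
tcp_pos: [0.4294, -0.3083, 0.1547]
tool_rot: [-2.372, 2.035, -0.018]
contact_force: [-0.1, 0.7, -0.1]
finger_gap: 0.0196
gripper_force: 20.0
```

```bash
python3 -m creep '[[0,0,-0.01,0],[0,0,-0.03,0],[0,0,-0.05,0],[0,0,-0.07,0],[0,0,-0.07,0],[0,0,-0.05,0],[0,0,-0.02,0],[0,0,0,0],[0,0,0,0]]'; python3 go.py 593 78 230 176.4
python3 - <<'E'
from h import *
q=bot.camera("side");W=world(q);s=bot.get_state()
hsv=cv2.cvtColor(q["color"],cv2.COLOR_BGR2HSV)
m=comp(W,(.36,.5,-.38,-.24),.1,.26)&((hsv[...,0]<=8)|(hsv[...,0]>172))&(hsv[...,1]>120)
v,u=np.where(m);print(u.min(),u.max(),v.min(),v.max(),np.nanmin(W[m],0),np.nanmax(W[m],0))
cv2.imwrite("pics/c5.png",cv2.resize(q["color"][v.min()-50:v.max()+50,u.min()-60:u.max()+60],None,fx=4,fy=4)[:600,:800])
E
```

```text
clock: 55.25
tcp_pos: [0.4266, -0.3087, 0.2741]
tool_rot: [-2.371, 2.035, -0.017]
contact_force: [-0.6, 0.6, -1.4]
finger_gap: 0.0197
gripper_force: 20.0
t 55.25 tcp [ 426.6 -308.7  274.1] yaw -171.26 grasp [ 427.5 -308.4  227.1] tilt [0.0191 0.0057] F [-0.6  0.6 -1.4] gap 0.0197 20.0
spin 0.1077 shift [-0.9901 -0.3524  0.0061]
253 270 222 264 [ 0.41230835 -0.33981133  0.16835768] [ 0.44297199 -0.29535954  0.24312756]
```

View pics/c5.png

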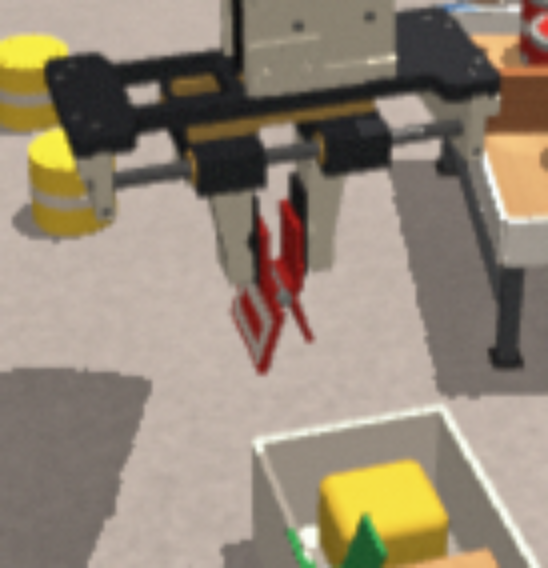

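The clip is in the fingers at (275,260), fully open with its label to the front. Carry it to the left bay's lip.

```bash
python3 -m creep '[[-0.03,0,0,0.054],[-0.06,0,0,0.054],[-0.09,0,0,0],[-0.1,0,0,0],[-0.1,0,0,0],[-0.1,0,0,0],[-0.1,-0.04,0,0],[-0.1,-0.06,0,0],[-0.1,-0.06,0,0],[-0.09,-0.06,0,0]]' >/dev/null; python3 -m creep '[[-0.05,-0.06,0,0],[-0.02,-0.04,0,0],[0,0,0,0],[0,0,0,0]]'>/dev/null; python3 go.py 601.4 78 190 176.4
```

```text
t 56.7 tcp [572.8  58.1 277.7] yaw 176.38 grasp [573.6  58.3 230.8] tilt [0.0167 0.004 ] F [-0.7  0.7 -0.7] gap 0.0199 20.0
spin -0.0002 shift [-0.053  -0.0646  0.1032]
```

```bash
python3 -m creep '[[-0.028,-0.033,0,0],[-0.025,-0.033,0.03,0],[0,0,0.04,0],[0,0,0.03,0],[0,0,0,0],[0,0,0,0],[0,0,0,0]]' >/dev/null; python3 go.py 601.4 78 155 176.4;  python3 - <<'E'
from h import *
q=bot.camera("side");W=world(q)
cv2.imwrite("pics/c6a.png",q["color"])
p=bot.camera("top");T=world(p);np.savez("top8.npz",W=T,c=p["color"])
for n,X in(("top",T),("side",W)):
    P=X[comp(X,(.57,.63,-.16,.17),.112,.13)]*1000
    c,s=np.cos(np.radians(-3.6)),np.sin(np.radians(-3.6));d=P[:,:2]-[666.6,-.3];L=np.c_[c*d[:,0]+s*d[:,1],-s*d[:,0]+c*d[:,1],P[:,2]]
    t=L[(L[:,2]>119)]
    for lo,hi in((-140,-80),(-80,-10),(10,45),(105,140)):
        k=t[(t[:,1]>lo)&(t[:,1]<hi)];print(n,lo,len(k),np.round(np.percentile(k[:,0],[10,50,90]),1) if len(k) else "")
u,v=260,150
cv2.imwrite("pics/c6.png",cv2.resize(q["color"][100:230,270:430],(800,600)))
E
```

```text
t 57.4 tcp [601.9  77.7 241.1] yaw 176.37 grasp [602.9  77.9 194.2] tilt [0.021  0.0054] F [-0.1  0.5 -1. ] gap 0.0194 20.0
spin -0.0003 shift [0.0007 0.0058 0.0978]
top -140 34 [-72.5 -70.9 -69.2]
top -80 38 [-72.7 -70.7 -69.1]
top 10 19 [-72.3 -70.9 -68.9]
top 105 3 [-71.3 -71.2 -68.6]
side -140 16 [-73.1 -71.5 -70.4]
side -80 19 [-73.2 -71.3 -61.6]
side 10 6 [-72.8 -71.8 -70.6]
side 105 1 [-52.9 -52.9 -52.9]
```

View pics/c6.png

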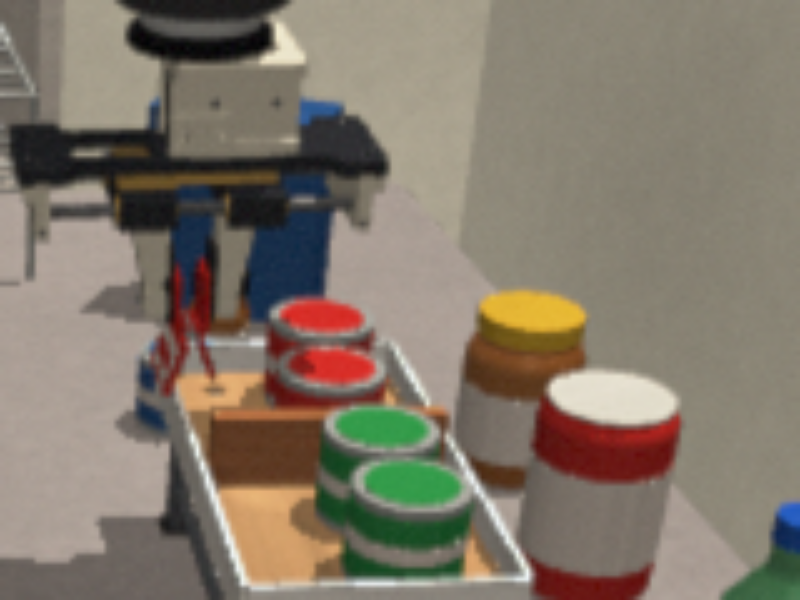

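Everything is standing in place, and the open clip at (190,340) is astride the left bay's front lip. Now lower it.

```bash
python3 -m creep '[[0,0.007,0.02,0],[0,0,0.03,0],[0,0,0.02,0],[0,0,0.01,0],[0,0,0.005,0],[0,0,0,0],[0,0,0,0]]'; python3 go.py 599.8 78 155 176.4
```

```text
clock: 58.2
tcp_pos: [0.5999, 0.0782, 0.2063]
tool_rot: [-2.138, 2.277, -0.016]
contact_force: [-0.1, -0.3, 0.3]
finger_gap: 0.0195
gripper_force: 20.0
t 58.2 tcp [599.9  78.2 206.3] yaw 176.37 grasp [600.8  78.5 159.4] tilt [0.0202 0.0052] F [-0.1 -0.3  0.3] gap 0.0195 20.0
spin -0.0002 shift [0.0015 0.0028 0.0108]
```

```bash
python3 -m creep '[[0,0.0025,0.003,0],[0,0,0.003,0],[0,0,0.003,0],[0,0,0.002,0],[0,0,0,0],[0,0,0,0]]'; python3 go.py 599.8 78 155 176.4
```

```text
clock: 58.8
tcp_pos: [0.5988, 0.0783, 0.2033]
tool_rot: [-2.138, 2.276, -0.016]
contact_force: [-4.0, 0.0, 11.2]
finger_gap: 0.0195
gripper_force: 20.0
t 58.8 tcp [598.8  78.3 203.3] yaw 176.4 grasp [599.8  78.5 156.3] tilt [0.0209 0.0052] F [-4.   0.  11.2] gap 0.0195 20.0
spin 0.0 shift [0.0014 0.     0.0033]
```

```bash
python3 -m creep '[[0,0,-0.003,0],[0,0,0,0],[0,0,0,0]]'; python3 -m creep '[[0,0,0,0],[0,0,0,0],[0,0,0,0],[0,0,0,0],[0,0,0,0],[0,0,0,0]]' 0.55; python3 -m creep '[[0,0,-0.02,0],[0,0,-0.06,0],[0,0,-0.09,0],[0,0,-0.09,0],[0,0,0,0],[0,0,0,0]]'; python3 go.py 444.2 -401.6 225 188.6;  python3 - <<'E'
from h import *
q=bot.camera("side");W=world(q);p=bot.camera("top");T=world(p);np.savez("top9.npz",W=T,c=p["color"])
c,s=np.cos(np.radians(-3.6)),np.sin(np.radians(-3.6))
for n,I,X in(("top",p["color"],T),("side",q["color"],W)):
    h=cv2.cvtColor(I,cv2.COLOR_BGR2HSV)
    P=X[comp(X,(.56,.645,.02,.14),.09,.20)&((h[...,0]<=8)|(h[...,0]>172))&(h[...,1]>120)]*1000
    d=P[:,:2]-[666.2,-.3];L=np.c_[c*d[:,0]+s*d[:,1],-s*d[:,0]+c*d[:,1],P[:,2]]
    print(n,len(L),np.round(np.percentile(L,[1,50,99],axis=0),1).tolist() if len(L) else "")
cv2.imwrite("pics/c7.png",cv2.resize(q["color"][120:220,270:390],(720,600)))
E
```

```text
clock: 59.1
tcp_pos: [0.599, 0.0784, 0.2035]
tool_rot: [-2.138, 2.277, -0.016]
contact_force: [-1.9, 0.5, 5.5]
finger_gap: 0.0196
gripper_force: 20.0
clock: 59.7
tcp_pos: [0.5987, 0.0783, 0.2027]
tool_rot: [-2.138, 2.278, -0.015]
contact_force: [-0.5, -0.2, 0.2]
finger_gap: 0.048
gripper_force: 0.0
clock: 60.3
tcp_pos: [0.5969, 0.0779, 0.3085]
tool_rot: [-2.136, 2.276, -0.016]
contact_force: [-0.4, -0.4, -1.3]
finger_gap: 0.048
gripper_force: 0.0
t 60.3 tcp [596.9  77.9 308.5] yaw 176.37 grasp [597.9  78.2 261.5] tilt [0.0222 0.0064] F [-0.4 -0.4 -1.3] gap 0.048 0.0
spin -0.1068 shift [1.1287 0.5613 0.0749]
top 8 [[-76.4, 34.6, 98.9], [-73.5, 47.9, 123.2], [-25.7, 75.0, 166.1]]
side 116 [[-89.7, 28.3, 104.1], [-66.4, 62.2, 138.8], [-23.6, 87.2, 165.8]]
```

View pics/c7.png

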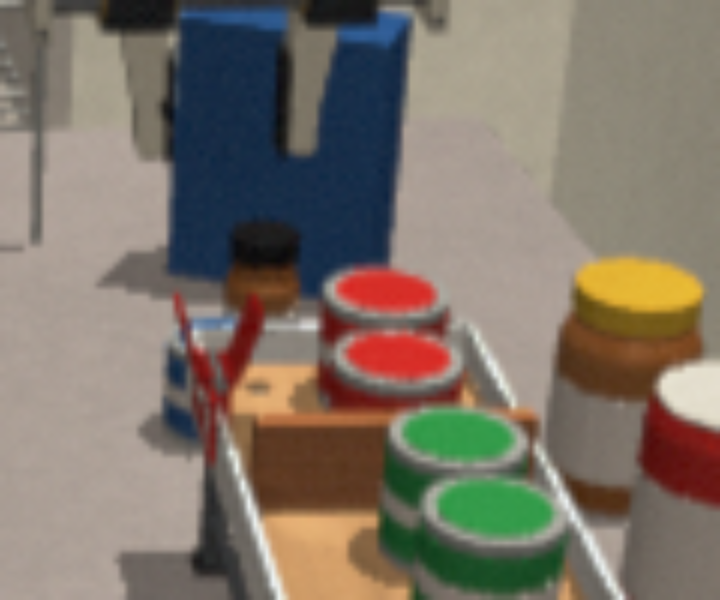

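The red clip sits upright on the left lip at (215,370), with its label side outward. Now the green clip.

```bash
python3 -m creep '[[0.04,0.05,0,-0.0534],[0.07,0.06,0,-0.0534],[0.1,0.07,0,0],[0.1,0.07,0,0],[0.1,0.07,0,0],[0.1,0.07,0,0],[0.1,0.05,0,0],[0.1,0.05,0,0],[0.1,0.03,0.02,0],[0.1,0.02,0.05,0]]' 0.8 >/dev/null; python3 -m creep '[[0.09,0,0,0],[0.05,0,0,0],[0,0,0,0],[0,0,0,0]]'>/dev/null; python3 go.py 444.2 -401.6 160 188.6
```

```text
t 61.8 tcp [ 439.1 -363.4  272.1] yaw -171.47 grasp [ 439.9 -363.1  225.1] tilt [0.0173 0.0064] F [-0.7  0.4  0.1] gap 0.0702 0.0
spin -0.0006 shift [0.0974 0.0068 0.1622]
```

```bash
python3 -m creep '[[0.05,0.003,0,0],[0.0474,0.004,0.03,0],[0,0,0.06,0],[0,0,0.05,0],[0,0,0.02,0],[0,0,0,0],[0,0,0,0]]' >/dev/null; python3 go.py 444.2 -401.6 108 188.6
```

```text
t 62.5 tcp [ 444.6 -401.7  210.3] yaw -171.33 grasp [ 445.6 -401.5  163.3] tilt [0.0204 0.0045] F [0.  0.2 0.4] gap 0.0706 0.0
spin 0.0006 shift [-0.      0.0064  0.1382]
```

```bash
python3 -m creep '[[0,0.005,0.03,0],[0,0,0.05,0],[0,0,0.04,0],[0,0,0.0182,0],[0,0,0,0],[0,0,0,0]]' >/dev/null; python3 go.py 444.2 -401.6 108 188.6; python3 -m creep '[[0,0,0,0],[0,0,0,0],[0,0,0,0],[0,0,0,0],[0,0,0,0],[0,0,0,0],[0,0,0,0],[0,0,0,0],[0,0,0,0],[0,0,0,0]]' 0 20;  python3 -m creep '[[0,0,-0.01,0],[0,0,-0.03,0],[0,0,-0.05,0],[0,0,-0.07,0],[0,0,-0.07,0],[0,0,-0.05,0],[0,0,-0.02,0],[0,0,0,0],[0,0,0,0]]'; python3 go.py 590.7 -69.8 230 176.4
```

```text
t 63.1 tcp [ 443.6 -402.2  154.7] yaw -171.37 grasp [ 444.5 -402.   107.7] tilt [0.0203 0.0045] F [ 0.  -0.5 -0.3] gap 0.0703 0.0
spin 0.0003 shift [-0.0011  0.0007 -0.0008]
clock: 64.1
tcp_pos: [0.4433, -0.402, 0.1541]
tool_rot: [-2.369, 2.037, -0.018]
contact_force: [-0.2, 0.1, -0.9]
finger_gap: 0.0195
gripper_force: 20.0
clock: 65.0
tcp_pos: [0.4405, -0.4023, 0.2733]
tool_rot: [-2.369, 2.038, -0.017]
contact_force: [0.5, 0.9, -0.3]
finger_gap: 0.02
gripper_force: 20.0
t 65.0 tcp [ 440.5 -402.3  273.3] yaw -171.4 grasp [ 441.4 -402.   226.3] tilt [0.0192 0.0059] F [ 0.5  0.9 -0.3] gap 0.02 20.0
spin 0.1065 shift [-0.8523 -0.3204  0.0029]
```

```bash
python3 -m creep '[[-0.03,0,0,0.0533],[-0.06,0,0,0.0533],[-0.09,0,0,0],[-0.1,0,0,0],[-0.1,-0.03,0,0],[-0.1,-0.05,0,0],[-0.1,-0.06,0,0],[-0.1,-0.06,0,0],[-0.09,-0.06,0,0],[-0.05,-0.03,0,0]]' >/dev/null; python3 -m creep '[[0,0,0,0],[0,0,0,0],[0,0,0,0]]'>/dev/null; python3 go.py 590.7 -69.8 190 176.4
```

```text
t 66.3 tcp [571.4 -83.1 277.4] yaw 176.37 grasp [572.2 -82.9 230.4] tilt [0.018  0.0049] F [ 0.4  0.3 -0.8] gap 0.0197 20.0
spin -0.0003 shift [-0.035  -0.0423  0.102 ]
```

```bash
python3 -m creep '[[-0.02,-0.023,0,0],[-0.014,-0.019,0.03,0],[0,0,0.04,0],[0,0,0.03,0],[0,0,0,0],[0,0,0,0],[0,0,0,0]]' >/dev/null; python3 go.py 590.7 -69.8 157.5 176.4
```

```text
t 67.0 tcp [590.9 -70.  239.4] yaw 176.39 grasp [591.9 -69.8 192.4] tilt [0.0208 0.005 ] F [ 0.1 -0.3  0.2] gap 0.0199 20.0
spin -0.0001 shift [0.0008 0.0047 0.0871]
```

```bash
python3 -m creep '[[0,0.005,0.02,0],[0,0,0.03,0],[0,0,0.02,0],[0,0,0.01,0],[0,0,0.004,0],[0,0,0,0],[0,0,0,0]]'; python3 go.py 590.7 -69.8 157 176.4
```

```text
clock: 67.7
tcp_pos: [0.5894, -0.0696, 0.2053]
tool_rot: [-2.138, 2.277, -0.016]
contact_force: [0.0, -0.9, -0.6]
finger_gap: 0.0195
gripper_force: 20.0
t 67.7 tcp [589.4 -69.6 205.3] yaw 176.4 grasp [590.4 -69.3 158.3] tilt [0.0202 0.005 ] F [ 0.  -0.9 -0.6] gap 0.0195 20.0
spin 0.0 shift [ 0.0011 -0.0009  0.0034]
```

```bash
python3 -m creep '[[0,0,0.002,0],[0,0,0.0015,0],[0,0,0,0],[0,0,0,0]]'; python3 -m creep '[[0,0,0,0],[0,0,0,0],[0,0,0,0],[0,0,0,0],[0,0,0,0],[0,0,0,0]]' 0.55; python3 -m creep '[[0,0,-0.02,0],[0,0,-0.06,0],[0,0,-0.09,0],[0,0,-0.09,0],[0.05,0.05,0,0],[0.1,0.05,0,0],[0.1,0,0,0],[0.1,0,0,0],[0.1,0,0,0],[0.1,0,0,0]]'; python3 -m creep '[[0.1,0,0,0],[0.1,0,0,0],[0.1,0.05,0,0],[0,0,0,0],[0,0,0,0]]' >/dev/null;  python3 - <<'E'
from h import *
q=bot.camera("side");W=world(q);p=bot.camera("top");T=world(p);np.savez("top10.npz",W=T,c=p["color"])
c,s=np.cos(np.radians(-3.6)),np.sin(np.radians(-3.6))
for n,I,X in(("top",p["color"],T),("side",q["color"],W)):
    h=cv2.cvtColor(I,cv2.COLOR_BGR2HSV)
    for k,y0,hm in(("red",.02,(h[...,0]<=8)|(h[...,0]>172)),("green",-.13,(h[...,0]>45)&(h[...,0]<80))):
        P=X[comp(X,(.56,.635,y0,y0+.12),.09,.20)&hm&(h[...,1]>120)]*1000
        d=P[:,:2]-[666.2,-.3];L=np.c_[c*d[:,0]+s*d[:,1],-s*d[:,0]+c*d[:,1],P[:,2]]
        L=L[L[:,0]<-40]
        print(n,k,len(L),np.round(np.percentile(L,[1,50,99],axis=0),1).tolist() if len(L) else "")
    B=X[comp(X,(.60,.735,-.14,.14),.09,.112)];A=np.c_[B[:,:2]-[.6665,0],np.ones(len(B))];print("board",np.round(np.linalg.lstsq(A,B[:,2],rcond=None)[0],4))
for nm,x,y,z in(("r1",.6885,.105,.158),("r2",.6845,.039,.158),("g1",.68,-.043,.158),("g2",.676,-.109,.158),("blue",.6526,.2755,.056),("y",.33,.09,.056)):
    print(nm,fitrect(T[comp(T,(x-.033,x+.033,y-.033,y+.033),z-.007,z+.007)],0,1))
cv2.imwrite("pics/c8.png",np.vstack([cv2.resize(q["color"][120:270,260:400],(560,600))]))
cv2.imwrite("pics/c9.png",cv2.resize(p["color"][110:250,210:360],(640,597)))
E
```

```text
clock: 68.1
tcp_pos: [0.5892, -0.0696, 0.2038]
tool_rot: [-2.138, 2.277, -0.015]
contact_force: [0.5, -0.5, -0.3]
finger_gap: 0.0197
gripper_force: 20.0
clock: 68.7
tcp_pos: [0.5892, -0.0696, 0.2038]
tool_rot: [-2.138, 2.277, -0.015]
contact_force: [0.1, 0.6, 1.0]
finger_gap: 0.0483
gripper_force: 0.0
clock: 69.7
tcp_pos: [0.5331, -0.2887, 0.3065]
tool_rot: [-2.138, 2.276, -0.017]
contact_force: [0.6, -0.1, 0.6]
finger_gap: 0.048
gripper_force: 0.0
top red 162 [[-89.8, 47.8, 100.0], [-64.9, 72.2, 142.8], [-48.7, 97.6, 170.5]]
top green 141 [[-89.1, -99.6, 112.1], [-62.7, -76.0, 147.8], [-51.7, -51.0, 171.9]]
board [ 0.0102 -0.0028  0.1023]
side red 31 [[-90.3, 56.7, 110.5], [-79.8, 62.6, 136.5], [-73.2, 86.7, 166.1]]
side green 0 
board [ 0.0118 -0.019   0.0989]
r1 (array([688.6, 105.6]), array([57.7, 57.7]), 69.09, 375)
r2 (array([677.5,  35.6]), array([51.7, 57. ]), 0.85, 349)
g1 (array([679. , -42.8]), array([59.4, 56.8]), 1.07, 374)
g2 (array([ 675.7, -108.4]), array([59.6, 57.6]), 47.0, 381)
blue (array([651.1, 275.9]), array([57.9, 58.7]), 2.71, 321)
y (array([332.,  93.]), array([57.6, 55.6]), 2.56, 370)
```

View pics/c8.png

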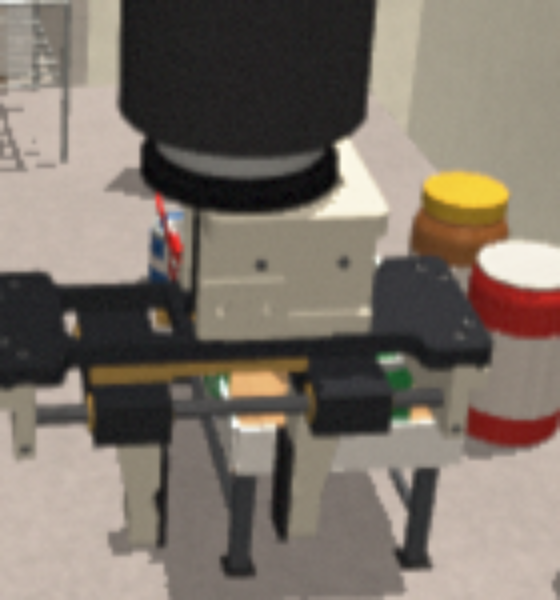

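View pics/c9.png

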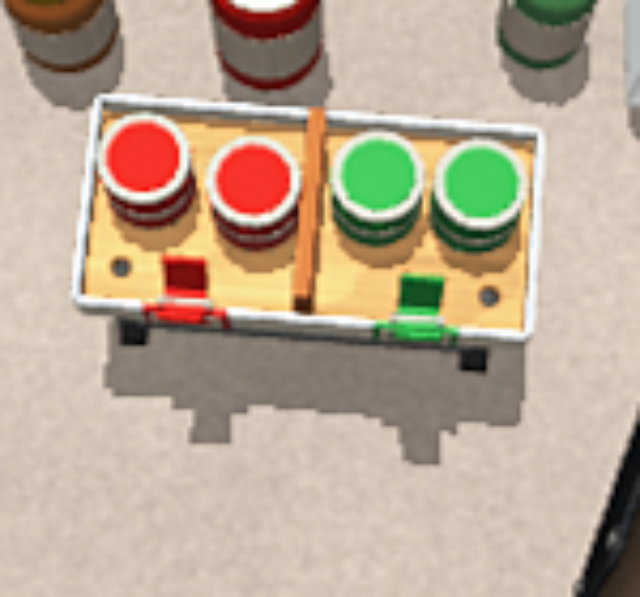

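The top view shows the clips on the lips at (185,290) and (415,310), labels out, with red tins left of the divider and green tins right. The side view is blocked by the arm. One red tin was nudged but still stands in its bay. A last check of flushness, then hand in.

Run:
```python
from h import *
T=np.load("top10.npz")["W"]; P=T.reshape(-1,3)*1000; P=P[~np.isnan(P[:,0])]
c,s=np.cos(np.radians(-3.6)),np.sin(np.radians(-3.6));d=P[:,:2]-[666.2,-.3];L=np.c_[c*d[:,0]+s*d[:,1],-s*d[:,0]+c*d[:,1],P[:,2]]
def z(x0,x1,y0,y1,lo,hi):
    k=L[(L[:,0]>x0)&(L[:,0]<x1)&(L[:,1]>y0)&(L[:,1]<y1)&(L[:,2]>lo)&(L[:,2]<hi)];return round(float(np.median(k[:,2])),1),len(k)
print("board FL,FR,BL?,BR?",z(-60,-25,105,140,95,110),z(-60,-25,-138,-105,95,110),z(50,66,112,140,95,110),z(50,66,-60,-20,95,110))
print("lip ends",z(-65,-20,142,147,110,130),z(20,65,142,147,110,130),z(-65,-20,-148,-142,110,130),z(20,65,-148,-142,110,130))
k=L[(abs(L[:,0]-5)<45)&(L[:,1]>8)&(L[:,1]<73)&(L[:,2]>150)&(L[:,2]<166)];print("red2",np.round(cv2.minAreaRect(k[:,:2].astype(np.float32))[0],1),np.median(k[:,2]))
```

```text
board FL,FR,BL?,BR? (101.5, 137) (101.8, 131) (101.2, 7) (104.5, 4)
lip ends (120.1, 25) (120.7, 22) (120.5, 23) (121.9, 23)
red2 [ 6.1 37.1] 158.07042836260422
```

```bash
python3 -c "
from station import bot
print(bot.hand_in())"
```

```text
the job is handed in; nothing more can be done
None
```

The job is handed in: the shelf sits flush on its four pins, both red tins are in the left bay and both green in the right, and each clip is pushed well down on its own bay's lip, label out; red tin 2 was knocked about 1 cm after placing, but it still stands in its bay.

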